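Load finished power modules into a shipping tube with the sprung pusher lever

TASK

First put the jar that stands in the way of the loader's lever upright in the black tray and take the cover off the loading bay. Then load every power module on the bench into the clear tube, one at a time: lay it flat in the bay, heat-sink up and lengthwise to the lane, swing the sprung lever fully to its stop so that the pusher drives the module right into the tube, and let the lever spring back. When all are in the tube, put the cover back squarely over the empty bay, and leave the other things on the bench where they are.

Things in the scene. Friction and masses are not known exactly. Their poses are not given: they have to be found in the camera images.
- loader: aluminium tube loader fixed to the bench, its lane along its y axis; origin on the bench under the loading bay's centre, z up. From -y to +y: grey pusher housing (y -143 to -73 mm, 32 mm high), open bay (y -30 to +30 mm), closed clear tube (y +30 to +194 mm, 40 mm wide inside, top 39 mm above the bench)
- bay (a point): centre of the open bay's floor, 6 mm above the bench, axes as the loader's; side walls 12 mm above the bench, 46 mm apart inside, funnelling to the tube. A module lies here centred within about 6 mm, its y axis along the lane (either way round), origin 6 mm above the bench
- lever (a joint): angle of the advance lever (rad): 0 at rest, 1.22 at its stop; grows as the lever turns clockwise seen from above about the vertical pivot, and a spring brings it back (about 5 N at the knob at the stop)
- lever_pivot (a point): the lever's vertical pivot, on the robot's side of the pusher housing, 45 mm to -x and 85 mm to -y of the loader's origin; 30 mm above the bench
- lever_knob (a point): top of the black upright knob post on the lever's end: 16 mm diameter, 32 to 70 mm above the bench, 120 mm from the pivot, on a flat steel arm 14 mm wide, 31 to 41 mm above the bench. At rest 143 mm to -x and 154 mm to -y of the loader's origin; its arc towards the loader's +y ends 138 mm further
- cover: white plastic cover over the bay: plate 58 (x) by 52 mm (y), below it a tongue 32 by 46 mm, 4 mm deep, that drops between the bay's walls; grip block on top 18 mm (x) by 30 mm (y), 8 to 24 mm above the origin. Origin: centre of the tongue's underside; in place 8 mm above the bench at the bay's centre, axes along the loader's. May be set aside in the tray beside the jar
- jar: small white flux jar with a black screw lid, 36 mm diameter, 58 mm high, standing in the sweep of the lever; origin at the centre of its underside, z up
- tray: black open tray on the left of the bench, 110 mm (x) by 190 mm (y), rim 12 mm high, walls and floor 4 mm thick; origin at the centre of its underside
- module1: heat-sinked power module: green board 36 mm (x) by 44 mm (y), 6 mm thick, with a dark finned heat-sink 20 mm (x) by 34 mm (y) that rises to 24 mm; origin at the centre of the underside, z up; grip the heat-sink across its 20 mm. On the right of the bench; two or three of the four are present
- module2: heat-sinked power module: green board 36 mm (x) by 44 mm (y), 6 mm thick, with a dark finned heat-sink 20 mm (x) by 34 mm (y) that rises to 24 mm; origin at the centre of the underside, z up; grip the heat-sink across its 20 mm. On the right of the bench; two or three of the four are present
- module3: heat-sinked power module: green board 36 mm (x) by 44 mm (y), 6 mm thick, with a dark finned heat-sink 20 mm (x) by 34 mm (y) that rises to 24 mm; origin at the centre of the underside, z up; grip the heat-sink across its 20 mm. On the right of the bench; two or three of the four are present
- module4: heat-sinked power module: green board 36 mm (x) by 44 mm (y), 6 mm thick, with a dark finned heat-sink 20 mm (x) by 34 mm (y) that rises to 24 mm; origin at the centre of the underside, z up; grip the heat-sink across its 20 mm. On the right of the bench; two or three of the four are present
- driver: small screwdriver lying on the bench near the robot, to be left alone
- tape: orange ring-shaped tape roll, 60 mm diameter, 18 mm high, to be left alone
- board: bare green circuit board 50 by 90 mm without heat-sink, lying flat on the right; not a module, to be left alone
- tube_mouth (a point): middle of the tube's mouth at floor level, 30 mm to +y of the bay's centre; modules enter it towards the loader's +y
- pusher_face (a point): steel pusher's face, at -y end of the bay, 23 mm high at the top; at rest 30 mm to -y of the bay's centre, it travels 76 mm at the lever's full swing, to 16 mm inside the tube, leaving the module ahead of it centred 68 mm past the bay's centre and earlier ones further in

How it is judged:
By the outcome, as a careful person would: the job done as asked, in the order asked, and still so for the second after the job is handed in, with the robot touching nothing.
Of module1, module2, module3, module4 only 2 to 3 are there at a start; the rules pass over those that are not, and their reading is None.
At some moment in a run one of module1, module2, module3, module4 may be knocked a few centimetres aside while the robot is not near it.
Once in a run the grip may slacken for a moment while it holds something.
It also fails if it takes over 210 s, if anything falls off the work surface, if the arm or the gripper's body presses on something with over 40 N, if the wrist force passes 120 N, or if a joint passes its speed limit or range.

ROBOT

A 6-joint arm with a two-finger parallel gripper is mounted at the origin on the work surface. World frame = base frame: x ahead of the robot, y to its left, z up, the work surface at z = 0. Lengths are in mm, angles in rad, forces in N, time in s.
With the tool pointing down it reaches from about 400 to 925 mm from the base axis. Payload 12.5 kg.
Tool frame: the origin (TCP) lies between the finger pads; the fingertips stand env.tip_extent ahead of it and the grasp point (between the pads) lies 11 mm behind it (env.tip_extent is the distance from the TCP to the fingertips, in mm); z points along the fingers, y is the line along which they close (so a half turn about z gives the same grasp; the last joint's range is limited). The gripper opens to 95 mm and grips with 3 to 60 N. Pads are 20 mm wide; open, the fingers measure 119 mm over their backs; the gripper's body (75 mm by 180 mm) begins 59 mm behind the grasp point.
Start: joints at [1.164, 0.491, 1.559, -0, 1.092, -0.106], TCP at [185.16, 596.96, 222.661] pointing down, gripper open.
Joint ranges: [-3.1, 3.1], [-0.84, 2.19], [0.05, 2.79], [-1.13, 4.28], [0.06, 2.93], [-2.69, 2.69]. Speed limits (rad/s): [2.22, 2.22, 2.79, 3.14, 3.14, 3.14].

INTERFACE

Orientations are given as [roll, pitch, yaw] about the fixed x, y, z axes, in that order (R = Rz(yaw) Ry(pitch) Rx(roll)).
In Python, from cell import env gives the robot as it stands.
- The arm moves only by the tool carry_out, never from a script. Its argument "motion" is a list of rows, each a list of 5 numbers: the shift along the tool's x, y, z in mm, then the turn about the tool's z in degrees, then the closure, from 0 (fully open) to 1 (shut). A call has 1 to 12 rows; each row shifts and turns the commanded pose from where the row before left it, along the tool's axes as they then stand; what a row does not reach is not made up. A row lasts 1/10 s, in which the tool goes at most 50 mm and 8.59 degrees, less where a joint would pass 70% of its speed; a pose out of reach is approached as far as the arm can. A call with a gripper value outside its range is refused whole. The fingers move at their own pace and stop on an object; the grip force is fixed at half the most. Time passes only in rows, so rows that do not move let the fingers close. It gives the time, the measured TCP pose, the force, the opening and the grip force at its end, in the units of the state.
- env.state(): the state, without advancing time (a new reading comes with each control period).
- env.read_camera(name): name is "scene" or "top" or "wrist"; returns a dict with "color" (384x512x3 uint8, red, green, blue), "K" (3x3 intrinsics, pixels), "R" (3x3) and "t" (3): a world point X has camera coordinates R X + t; the wrist camera has in their place "hand_eye" (4x4, takes a point from camera to tool coordinates, whose origin is the TCP and whose axes are the flange's). Camera axes: x right, y down, z forward; pixel columns grow to the right and rows downward; lengths in mm; the calibration is good to about 2 mm. A picture is of the moment at which its call begins: read the wrist's pose just before it. There is no depth.
- env.job_done(): hands the job in; it is judged then, once.
The state is a dict: "t": time; "joints": joint angles; "qvel": joint speeds; "tau": joint torques, N m; "eef_pos": TCP position; "tcp_rot": TCP orientation; "ft_force": force on the tool from outside, world axes, zero at the start; "moment": the same for the moment, N m; "opening": opening from 0.0 (shut) to 1.0 (fully open); "grip_force": force on a finger pad.
Only numpy, scipy, OpenCV 4.12 (cv2) and the standard library are available. Lean on these libraries where they do the work, as an engineer would, in place of code of your own. Each camera call takes 0.05 s, during which the arm holds its last target. There are 200 camera calls.

## Working session

There is one attempt and no reset: what is moved stays moved. The work goes in short steps, Python scripts to look and compute and a tool call to move; the robot and the scene stay as the last step left them, time stands still between calls to the robot, and variables do not carry over. Pictures are saved under pics/ and viewed, at most 14 in all, crops included, and the job is handed in when it is done.

Besides the shell and the picture viewer there is one more tool, called after "Call:" as name(argument=value, ...), one argument or row to a line, values as JSON. carry_out: Moves the arm, as the interface text tells. Its arguments: {"type":"object","properties":{"motion":{"type":"array"}},"required":["motion"]}

```bash
ls; mkdir -p pics; python3 - <<'E'
from cell import env
import cv2,numpy as np
np.set_printoptions(precision=4,suppress=True)
print(env.tip_extent); s=env.state(); print(s['eef_pos'],s['tcp_rot'],s['opening'])
for n in('top','scene'):
    c=env.read_camera(n); cv2.imwrite(f'pics/{n}0.png',c['color'][:,:,::-1]); print(n,c['K'].tolist(),np.array(c['R']).tolist(),c['t'])
    np.savez(f'{n}0.npz',**c)
c=env.read_camera('wrist');print(c['K'],c['hand_eye'])
E
```

```text
pics
8.0
[185.0648 596.7056 222.0323] [-3.1404 -0.0001  2.8408] 1.002872793270024
top [[453.7766084836042, 0.0, 263.2288610933518], [0.0, 453.7766084836042, 186.91517410235983], [0.0, 0.0, 1.0]] [[-0.010951952970026303, -0.9998628655211405, -0.012421951456855524], [-0.9806493577788775, 0.013168199369149093, -0.19532904446919805], [0.19546583285581637, 0.01004234420981888, -0.9806590944404451]] [ -72.3548  530.6634 1267.1207]
scene [[494.9045683298319, 0.0, 258.9347338381637], [0.0, 494.9045683298319, 189.38177821555402], [0.0, 0.0, 1.0]] [[0.5956192091912932, 0.8029841526885712, 0.02131216022265764], [0.47820648278812194, -0.3331454580907919, -0.8126085549469007], [-0.6454117425812396, 0.49419687806024665, -0.5824200616855103]] [-245.0192 -221.7147 1666.3278]
[[343.8083   0.     250.7375]
 [  0.     343.8083 194.1783]
 [  0.       0.       1.    ]] [[  -0.0002   -0.9722   -0.2342   66.2325]
 [   1.       -0.0003    0.0005   -0.0216]
 [  -0.0006   -0.2342    0.9722 -163.2043]
 [   0.        0.        0.        1.    ]]
```

View pics/top0.png

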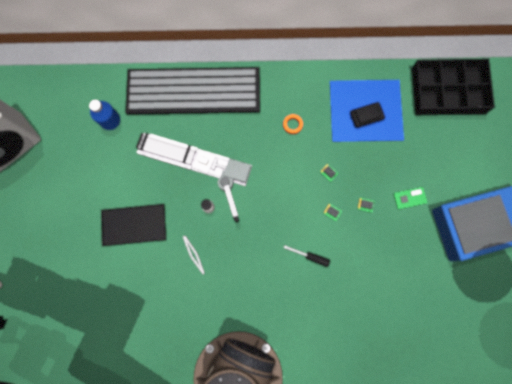

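View pics/scene0.png

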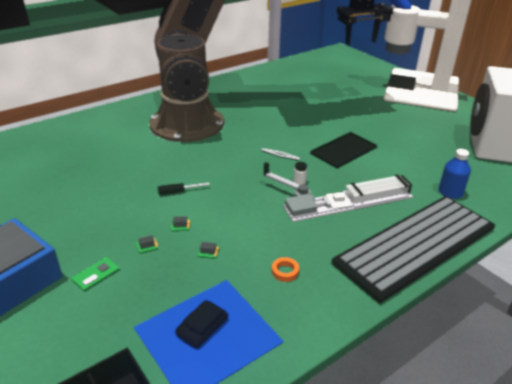

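Top view: loader with tube end at about (140,142), housing (237,172), knob (236,218), jar (207,206), tray (134,225), and modules at (329,172), (332,212) and (366,205). The bare board is at (410,198).

```bash
cat > h.py <<'E'
from cell import env
import cv2,numpy as np
from scipy.spatial.transform import Rotation as Ro
np.set_printoptions(precision=1,suppress=True)
def cam(n,save=None):
    s=env.state(); c=env.read_camera(n)
    if n=='wrist':
        T=np.eye(4);T[:3,:3]=Ro.from_euler('xyz',s['tcp_rot']).as_matrix();T[:3,3]=s['eef_pos']
        W=T@c['hand_eye']; c['R']=W[:3,:3].T; c['t']=-c['R']@W[:3,3]
    if save: cv2.imwrite(f'pics/{save}.png',c['color'][:,:,::-1])
    return c
def ray(c,uv,z):
    uv=np.atleast_2d(np.array(uv,float)); d=np.c_[uv,np.ones(len(uv))]@np.linalg.inv(c['K']).T@c['R']
    o=-c['R'].T@c['t']; return (o+d*((z-o[2])/d[:,2])[:,None])[:,:2]
def proj(c,X):
    p=c['K']@(c['R']@np.array(X,float)+c['t']); return p[:2]/p[2]
def blobs(c,lo,hi,amin=15,amax=1e6):
    m=cv2.inRange(cv2.cvtColor(c['color'],cv2.COLOR_RGB2HSV),np.array(lo),np.array(hi))
    cs,_=cv2.findContours(m,cv2.RETR_EXTERNAL,cv2.CHAIN_APPROX_NONE)
    return [(k,cv2.contourArea(k)) for k in cs if amin<=cv2.contourArea(k)<=amax]
def go(x,y,z,yaw=None):
    """turn first (deg about tool z), then shift in tool axes"""
    s=env.state(); p=s['eef_pos']; y0=s['tcp_rot'][2]
    if yaw is None: yaw=y0
    d=(yaw-y0+np.pi/2)%np.pi-np.pi/2; y1=y0+d
    e=np.array([x,y,z])-p
    print('turn %.1f'%-np.degrees(d),'shift',np.array([e[0]*np.cos(y1)+e[1]*np.sin(y1),e[0]*np.sin(y1)-e[1]*np.cos(y1),-e[2]]),'j6 %.2f'%s['joints'][5])
E
python3 - <<'E'
from h import *
c=cam('top')
P=dict(tubeend=(140,142,20),housing=(237,172,32),knob=(236,218,70),pivot=(226,183,36),jar=(207,204,58),tray=(134,225,4),m1=(329,172,15),m2=(332,212,15),m3=(366,205,15),base=(238,370,0))
for k,v in P.items(): print(k,ray(c,v[:2],v[2])[0])
# tray
for n,lo,hi in(('dark',(0,0,0),(180,255,55)),('green board',(50,150,150),(75,255,255))):
  for k,a in blobs(c,lo,hi):
    r=cv2.minAreaRect(k); 
    if a<6000: print(n,a,np.array(r[0]),np.array(r[1]),r[2],ray(c,r[0],6)[0])
E
```

```text
tubeend [680.8 295.7]
housing [580.   -1.1]
knob [437.5  -1. ]
pivot [546.2  31.1]
jar [480.6  83.4]
tray [428.9 307.4]
m1 [ 580.1 -276.5]
m2 [ 458.9 -280.6]
m3 [ 478.5 -381.8]
base [18.3 -1.9]
dark 59.0 [267.2 366.7] [9.8 9.2] 15.945395469665527 [ 27.5 -83.7]
dark 381.0 [239.6 350.6] [25.9 64.4] 83.75808715820312 [70.8 -6.8]
dark 34.5 [  2.5 322.5] [11.  5.] 90.0 [153.5 671.8]
dark 104.5 [317.7 259. ] [21.3  6.3] 22.61986541748047 [ 322.7 -234.7]
dark 1547.5 [133.  224.5] [34.  63.3] 84.5596694946289 [430.1 310. ]
dark 541.0 [ 11. 148.] [34. 22.] 90.0 [671.7 698.2]
dark 417.0 [366.5 115. ] [16. 29.] 72.89727020263672 [ 761.9 -400.9]
dark 299.0 [192.6 110.5] [  7.  131.3] 87.37760162353516 [785.  139.4]
dark 4051.0 [452.4  86.6] [54.2 80.4] 88.80650329589844 [ 851.3 -674.2]
green board 76.5 [417.1 199.7] [ 7.7 14.8] 80.53767395019531 [ 493.8 -536.5]
green board 23.0 [398.5 200.4] [14.2  5.4] 70.01689147949219 [ 492.6 -481. ]
```

Call:
carry_out(
  motion=[
    [0,0,0,8.2,0],
    [0,0,0,8.2,0],
    [0,0,0,8.2,0],
    [0,0,0,8.2,0],
    [0,0,0,8.2,0],
    [0,0,0,8.2,0],
    [0,0,0,8.2,0],
    [0,0,0,8.2,0],
    [0,0,0,8.2,0],
    [0,0,0,8.2,0],
    [0,0,0,8,0],
  ],
)

```text
t: 1.3
eef_pos: [185.1, 596.9, 222.5]
tcp_rot: [-3.142, 0.0, 1.264]
ft_force: [1.0, 0.3, 0.3]
opening: 0.999
grip_force: 0.0
```

Call:
carry_out(
  motion=[
    [-26,33,-2,0,0],
    [-26,33,-2,0,0],
    [-26,33,-2,0,0],
    [-26,33,-2,0,0],
    [-26,33,-2,0,0],
    [-26,33,-2,0,0],
    [-26,33,-2,0,0],
    [-26,33,-2,0,0],
    [-26,33,-2,0,0],
    [-26,33,-2,0,0],
    [-26,33,-2,0,0],
    [-26,33,-2,0,0],
  ],
)

```text
t: 2.5
eef_pos: [471.6, 180.1, 246.8]
tcp_rot: [3.142, -0.0, 1.27]
ft_force: [0.3, 0.7, 0.7]
opening: 1.002
grip_force: 0.0
```

Call:
carry_out(
  motion=[
    [-26,33,-2,0,0],
    [-26,33,-2,0,0],
    [0,0,0,0,0],
    [0,0,0,0,0],
    [0,0,0,0,0],
  ],
)

```text
t: 3.0
eef_pos: [518.0, 112.9, 250.5]
tcp_rot: [-3.141, -0.0, 1.27]
ft_force: [0.2, -0.4, -0.2]
opening: 1.001
grip_force: 0.0
```

```bash
python3 - <<'E'
from h import *
c=cam('wrist','w1'); np.savez('w1.npz',**c); s=env.state(); print(s['eef_pos'],s['tcp_rot'],s['t'])
E
```

```text
[518.  113.2 250.6] [-3.1 -0.   1.3] 3.05
```

View pics/w1.png

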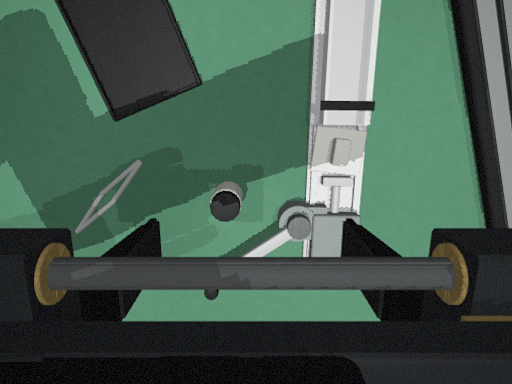

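The wrist view shows the jar lid at (226,205), cover block near (341,151), pivot (298,222), knob (211,294), tube mouth band (347,105) and a tray corner (115,120).

```bash
python3 - <<'E'
from h import *
c=dict(np.load('w1.npz'))
I=c['color'][:,:,::-1]; cv2.imwrite('pics/w1c.png',cv2.resize(I[85:235,195:395],None,fx=4,fy=4,interpolation=cv2.INTER_CUBIC))
P=dict(piv=(298,222,44),knob=(211,294,70),jar=(225,206,58),band=(347.5,105,39),bandL=(321,105,39),bandR=(374,105,39))
for k,v in P.items(): print(k,ray(c,v[:2],v[2])[0])
E
```

```text
piv [551.5  44.2]
knob [436.4   1.4]
jar [480.9  89.8]
band [635.9 151.9]
bandL [609.2 160.2]
bandR [662.6 143.6]
```

View pics/w1c.png

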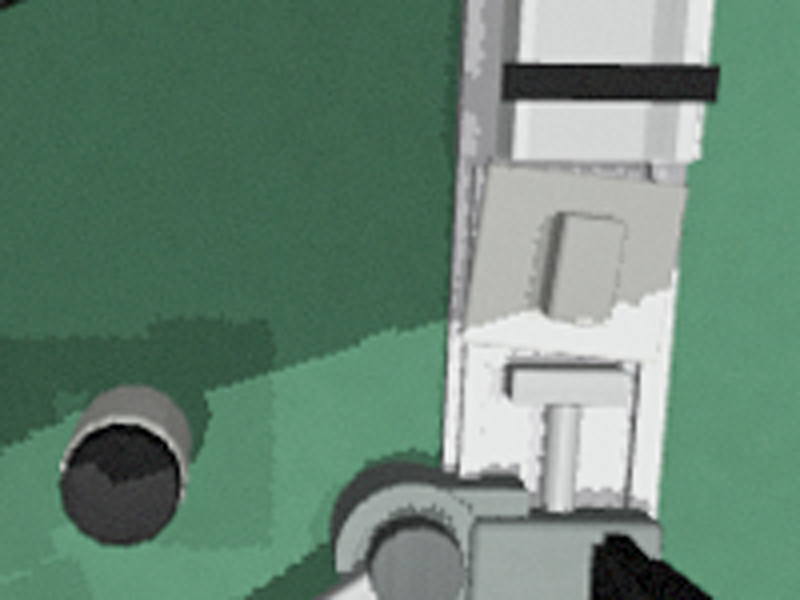

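Crop: the cover is turned a few degrees against the lane. Plate corners are at crop (490,165), (688,187) and (465,333), and the block top spans (558,212)–(626,220) to (610,322).

```bash
python3 - <<'E'
from h import *
c=dict(np.load('w1.npz'))
def P(l,z): return ray(c,np.array(l)/4.+[195-.4,85-.4],z)
def an(p): d=p[1]-p[0]; return np.degrees(np.arctan2(d[1],d[0])),np.hypot(*d)
for n,l,z in [('Lbase',[(445,470),(463,0)],6),('Rbase',[(657,505),(712,0)],6),('mouth top',[(513,160),(650,163)],39),('face top',[(512,372),(636,372)],23),('housing front top',[(470,520),(655,518)],32),('bandL/R',[(503,80),(718,82)],39)]:
    p=P(l,z); print(n,p.tolist(),an(p),p.mean(0))
for n,l,z in [('plate',[(490,165),(688,187),(465,333)],16),('block',[(562,212),(626,220),(612,324),(548,316)],32)]:
    p=P(l,z); print(n,p,an(p[:2]),an(p[[-1,0]]),p.mean(0))
print(P([(123,484),(412,560)],58))
c0=dict(np.load('top0.npz'))
for k,a in blobs(c0,(0,0,0),(180,255,60),1000,3000):
    r=cv2.minAreaRect(k); b=cv2.boxPoints(r); print(ray(c0,b,8), ray(c0,r[0],8))
E
```

```text
Lbase [[569.0066753384248, 52.58135558629813], [609.7098554981781, 184.06434950256372]] (np.float64(72.79904775699865), np.float64(137.63911712991356)) [589.4 118.3]
Rbase [[628.553817717824, 22.441350211086586], [677.0583128532763, 163.18747620105614]] (np.float64(70.98481884247151), np.float64(148.86960075693594)) [652.8  92.8]
mouth top [[606.0272262509395, 139.91712152448406], [640.8110882186587, 128.31223614246215]] (np.float64(-18.450164674109928), np.float64(36.66865716274878)) [623.4 134.1]
face top [[593.7504597977669, 80.25867083036854], [627.9533102212845, 69.6586875169472]] (np.float64(-17.219003513312142), np.float64(35.80774529816598)) [610.9  75. ]
housing front top [[569.947429349398, 43.814400329860774], [621.2431992749134, 28.550768326389203]] (np.float64(-16.57096415729403), np.float64(53.51854327416631)) [595.6  36.2]
bandL/R [[608.6671784035698, 160.75907887386072], [662.7036934948769, 143.47487835725212]] (np.float64(-17.73747273613021), np.float64(56.73348703113001)) [635.7 152.1]
plate [[603.7 138.3]
 [656.  115.7]
 [584.6  93.8]] (np.float64(-23.415422252432244), np.float64(57.01167120552384)) (np.float64(66.69540805790085), np.float64(48.425774343985)) [614.8 115.9]
block [[616.7 121.7]
 [633.  114.4]
 [622.6  87.4]
 [606.   94.9]] (np.float64(-24.22159812252983), np.float64(17.852034469668045)) (np.float64(68.27155057328505), np.float64(28.840479960948862)) [619.6 104.6]
[[481.4  90.1]
 [549.7  46.5]]
[[472.7 412. ]
 [489.5 222.2]
 [387.4 208.8]
 [371.  395.8]] [[429.8 309.7]]
```

Call:
carry_out(
  motion=[
    [-33,-28,20,0,0.2],
    [0,0,45,0,0.2],
    [0,0,45,0,0.2],
    [0,0,45,0,0.2],
    [0,0,40,0,0.2],
    [0,0,28.5,0,0.2],
    [0,0,0,0,0.2],
    [0,0,0,0,0.2],
  ],
)

```text
t: 3.85
eef_pos: [481.9, 89.9, 27.6]
tcp_rot: [-3.141, 0.0, 1.271]
ft_force: [-0.2, 0.8, -0.1]
opening: 0.799
grip_force: 0.0
```

```bash
python3 -c "
from h import *
s=env.state();print(s['eef_pos'],s['ft_force'],s['opening'])"
```

```text
[481.9  89.9  27.6] [-0.2  0.8 -0.1] 0.7994208277913252
```

Call:
carry_out(
  motion=[
    [0,0,0,0,1],
    [0,0,0,0,1],
    [0,0,0,0,1],
    [0,0,0,0,1],
    [0,0,0,0,1],
    [0,0,0,0,1],
    [0,0,0,0,1],
    [0,0,0,0,1],
    [0,0,-15,0,1],
    [0,0,-25,0,1],
    [0,0,-30,0,1],
    [0,0,0,0,1],
  ],
)

```text
t: 5.05
eef_pos: [483.3, 89.3, 99.8]
tcp_rot: [3.137, -0.002, 1.27]
ft_force: [0.6, -0.6, -1.4]
opening: 0.374
grip_force: 30.0
```

```bash
python3 -c "
from h import *
s=env.state();print(s['t'],s['eef_pos'],s['ft_force'],s['opening'],s['grip_force'])
go(425,365,33)
c=cam('wrist','w2')"
```

```text
5.05 [483.3  89.3  99.8] [ 0.6 -0.6 -1.4] 0.37424400319276757 29.999871253967285
turn -0.0 shift [ 246.  -137.4   66.8] j6 0.35
```

View pics/w2.png

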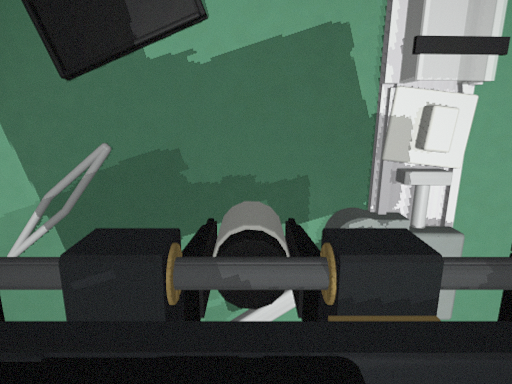

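The jar is held upright at (250,265), and the cover is clearly visible.

Call:
carry_out(
  motion=[
    [35,-19.5,0,0,1],
    [35,-19.5,0,0,1],
    [35,-19.5,0,0,1],
    [35,-19.5,0,0,1],
    [35,-19.5,0,0,1],
    [35,-19.5,0,0,1],
    [35,-19.5,0,0,1],
    [0,0,20,0,1],
    [0,0,25,0,1],
    [0,0,0,0,1],
    [0,0,0,0,1],
  ],
)

```text
t: 6.2
eef_pos: [423.9, 363.3, 51.4]
tcp_rot: [-3.14, 0.002, 1.27]
ft_force: [0.1, 0.1, -1.1]
opening: 0.376
grip_force: 30.0
```

```bash
python3 -c "
from h import *
s=env.state();print(s['t'],s['eef_pos'],s['ft_force'],s['opening'],s['grip_force'])
c=cam('wrist','w3')
for k,a in blobs(c,(0,0,0),(180,255,60),1000): print(a,cv2.boundingRect(k))
"
```

```text
6.2 [423.9 363.3  51.4] [ 0.1  0.1 -1.1] 0.37641138052737183 29.999799728393555
62880.5 (0, 120, 512, 264)
```

View pics/w3.png

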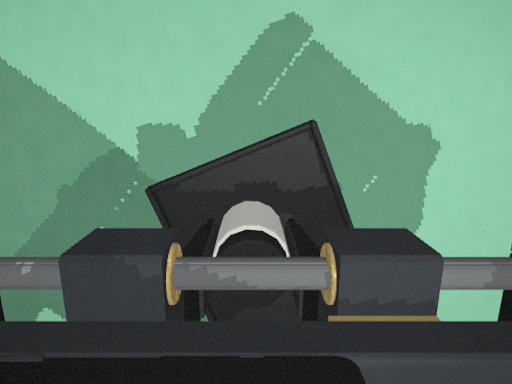

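The jar hangs over the tray's far half, well inside its rim (corners at (150,188) and (313,122)).

Call:
carry_out(
  motion=[
    [0,0,12,0,1],
    [0,0,7,0,1],
    [0,0,0,0,1],
    [0,0,0,0,1],
    [0,0,0,0,0.4],
    [0,0,0,0,0.4],
    [0,0,0,0,0.4],
    [0,0,0,0,0.4],
    [0,0,-20,0,0.4],
    [0,0,-45,0,0.4],
    [0,0,-45,0,0.4],
    [0,0,-10,0,0.4],
  ],
)

```text
t: 7.45
eef_pos: [425.5, 364.6, 157.7]
tcp_rot: [3.137, -0.005, 1.27]
ft_force: [0.3, 0.2, -0.1]
opening: 0.602
grip_force: 0.0
```

```bash
python3 -c "
from h import *
s=env.state();print(s['t'],s['eef_pos'],s['ft_force'],s['opening'],s['grip_force'])
go(590,90,160,np.pi/2-.305)
"
```

```text
7.45 [425.5 364.6 157.7] [ 0.3  0.2 -0.1] 0.6016293126647784 0.0
turn 0.2 shift [-212.5  239.3   -2.3] j6 0.89
```

Call:
carry_out(
  motion=[
    [-30,33,0,0,0.4],
    [-30,33,0,0,0.4],
    [-30,33,0,0,0.4],
    [-30,33,0,0,0.4],
    [-30,33,0,0,0.4],
    [-30,33,0,0,0.4],
    [-30,33,0,0,0.4],
    [-30,33,0,0,0.4],
    [0,0,0,0,0.4],
    [0,0,0,0,0.4],
    [0,0,0,0,0.4],
  ],
)

```text
t: 8.55
eef_pos: [604.7, 57.0, 152.8]
tcp_rot: [-3.141, 0.0, 1.271]
ft_force: [0.1, -0.4, -0.9]
opening: 0.603
grip_force: 0.0
```

```bash
python3 - <<'E'
from h import *
c=cam('wrist'); np.savez('w4.npz',**c); s=env.state(); print(s['eef_pos'],s['tcp_rot'],s['t'])
cv2.imwrite('pics/w4.png',cv2.resize(c['color'][0:230,150:400,::-1],None,fx=2.4,fy=2.4,interpolation=cv2.INTER_CUBIC))
print(proj(c,(620,105,16)),proj(c,(620,105,32)))
E
```

```text
[604.7  57.2 153. ] [-3.1 -0.   1.3] 8.6
[252.4 129.4] [252.5 130.4]
```

View pics/w4.png

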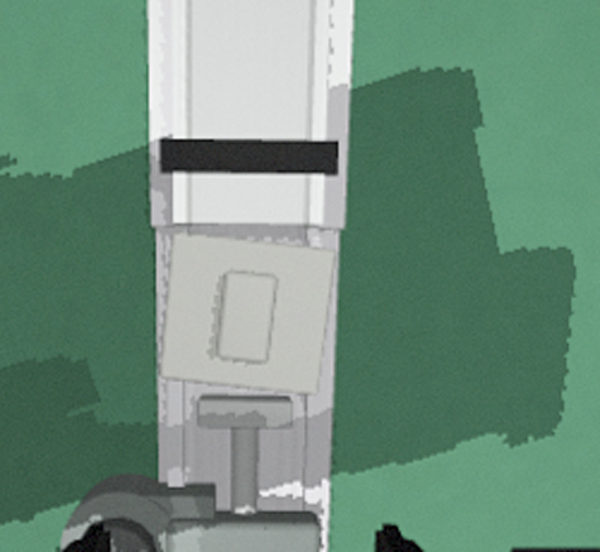

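Cover plate corners are at crop (175,234), (334,248), (318,392), (160,377); block top (228,271), (277,275), (268,362), (219,358); pusher front edge (198,396)–(292,397).

```bash
python3 - <<'E'
from h import *
c=dict(np.load('w4.npz'))
def P(l,z): return ray(c,np.array(l)/2.4+[150-.3,-.3],z)
def an(p): d=p[1]-p[0]; return np.degrees(np.arctan2(d[1],d[0])),np.hypot(*d)
for n,l,z in [('plate',[(175,234),(334,248),(318,392),(160,377)],16),('block',[(228,271),(277,275),(268,362),(219,358)],32)]:
    p=P(l,z); print(n,an(p[:2]),an(p[[3,2]]),an(p[[3,0]]),p.mean(0))
for n,l,z in [('face',[(198,396),(292,397)],23),('band',[(161,157),(338,157)],39),('mouthbase',[(152,226),(346,228)],39),('hous',[(165,517),(319,515)],32),('L',[(158,480),(147,0)],6),('R',[(331,480),(352,0)],6),('wallin',[(184,480),(183,390)],6),('wallinR',[(304,490),(307,390)],6)]:
    p=P(l,z); print(n,an(p),p.mean(0), [ (q-[620,105])@np.array([[.954,.3],[-.3,.954]]) for q in p])
g=P([(228,271),(277,275),(268,362),(219,358)],32).mean(0); go(*g,26.5,np.pi/2-np.radians(22)); 
E
```

```text
plate (np.float64(-22.070862557352733), np.float64(56.004077809407406)) (np.float64(-22.657607389554634), np.float64(57.951970898950506)) (np.float64(65.49194146174658), np.float64(50.601284633841196)) [619.8 104. ]
block (np.float64(-21.757179100400514), np.float64(16.474065927531818)) (np.float64(-21.866030485203005), np.float64(16.87758953739462)) (np.float64(66.48467589279831), np.float64(29.221082934132568)) [620.1 103.8]
face (np.float64(-17.82418111703552), np.float64(33.6409781112711)) [610.7  76.8] [array([-17.2, -29.5]), array([ 16.4, -29.8])]
band (np.float64(-17.218138494888294), np.float64(56.05671923692712)) [635.3 151.8] [array([-27.5,  49.1]), array([28.6, 49.3])]
mouthbase (np.float64(-17.78367859215299), np.float64(62.613922086523665)) [628.9 131.5] [array([-30.7,  28.1]), array([31.9, 27.7])]
hous (np.float64(-16.429119364845004), np.float64(55.30601796044272)) [597.3  37.2] [array([-29., -72.]), array([ 26.3, -71. ])]
L (np.float64(72.68880269149926), np.float64(168.58426711975494)) [593.2 133.6] [array([-33.9, -65. ]), array([-34.4, 103.6])]
R (np.float64(71.79133488351137), np.float64(168.59007133466764)) [658.6 113.4] [array([ 33.2, -64.7]), array([ 35.4, 103.9])]
wallin (np.float64(72.45475557618443), np.float64(35.115490418722544)) [583.   66.9] [array([-23.9, -65. ]), array([-23.8, -29.9])]
wallinR (np.float64(72.12185466090793), np.float64(39.13035918468714)) [627.1  51.2] [array([ 22.8, -68.8]), array([ 23.1, -29.7])]
turn 4.8 shift [ 49.   -3.2 126.5] j6 0.29
```

Call:
carry_out(
  motion=[
    [0,0,0,4.8,0.4],
    [49,-3,0,0,0.4],
    [0,0,40,0,0.4],
    [0,0,40,0,0.4],
    [0,0,30,0,0.4],
    [0,0,16.5,0,0.4],
    [0,0,0,0,0.4],
    [0,0,0,0,1],
    [0,0,0,0,1],
    [0,0,0,0,1],
    [0,0,0,0,1],
    [0,0,0,0,1],
  ],
)

```text
t: 9.8
eef_pos: [620.9, 102.8, 26.9]
tcp_rot: [3.141, -0.0, 1.186]
ft_force: [-0.4, 0.8, -0.9]
opening: 0.234
grip_force: 0.0
```

Call:
carry_out(
  motion=[
    [0,0,0,0,1],
    [0,0,0,0,1],
    [0,0,-5,0,1],
    [0,0,-10,0,1],
    [0,0,-25,0,1],
    [0,0,-35,0,1],
    [0,0,0,0,1],
    [0,0,0,0,1],
  ],
)

```text
t: 10.6
eef_pos: [621.1, 102.8, 102.7]
tcp_rot: [3.14, -0.001, 1.186]
ft_force: [-0.1, -0.1, -0.7]
opening: 0.188
grip_force: 30.0
```

```bash
python3 -c "
from h import *
s=env.state();print(s['t'],s['eef_pos'],s['tcp_rot'],s['ft_force'],s['opening'],s['grip_force'])
go(434,265,101,np.pi/2-np.radians(21))
"
```

```text
10.6 [621.1 102.8 102.7] [ 3.1 -0.   1.2] [-0.1 -0.1 -0.7] 0.18797788745766325 29.953254461288452
turn -1.0 shift [  84.4 -232.8    1.7] j6 0.44
```

Call:
carry_out(
  motion=[
    [14,-39,0,0,1],
    [14,-39,0,0,1],
    [14,-39,0,0,1],
    [14,-39,0,0,1],
    [14,-39,0,0,1],
    [14,-38,0,0,1],
    [0,0,30,0,1],
    [0,0,20,0,1],
    [0,0,0,0,1],
    [0,0,0,0,1],
  ],
)

```text
t: 11.6
eef_pos: [436.2, 267.8, 51.3]
tcp_rot: [-3.14, 0.001, 1.186]
ft_force: [-0.2, 0.3, -0.1]
opening: 0.189
grip_force: 30.0
```

Call:
carry_out(
  motion=[
    [0,0,15,0,1],
    [0,0,12.5,0,1],
    [0,0,0,0,1],
    [0,0,0,0,1],
    [0,0,0,0,0.55],
    [0,0,0,0,0.55],
    [0,0,0,0,0.55],
    [0,0,0,0,0.55],
    [0,0,-20,0,0.55],
    [0,0,-40,0,0.55],
    [0,0,-50,0,0.55],
    [0,0,-40,0,0.55],
  ],
)

```text
t: 12.8
eef_pos: [436.4, 268.0, 176.6]
tcp_rot: [3.141, -0.001, 1.186]
ft_force: [1.0, -0.7, 0.3]
opening: 0.451
grip_force: 0.0
```

```bash
python3 -c "
from h import *
s=env.state();print(s['t'],s['eef_pos'],s['ft_force'],s['opening'],s['grip_force'])
go(530,-330,300,np.pi/2-.305+1)
c=cam('top')
for k,a in blobs(c,(0,0,140),(180,90,255),60,2000): print(a,cv2.minAreaRect(k),ray(c,cv2.minAreaRect(k)[0],15))
"
```

```text
12.8 [436.4 268.  176.6] [ 1.  -0.7  0.3] 0.4507429073586992 0.0
turn -61.9 shift [-519.3 -311.1 -123.4] j6 0.81
76.5 ((274.54425048828125, 357.95526123046875), (34.80206298828125, 8.364706993103027), 58.73626708984375) [[  51.9 -104.6]]
265.5 ((99.29450988769531, 346.9520568847656), (17.205049514770508, 33.12264633178711), 69.44395446777344) [[ 85.5 386.5]]
103.0 ((294.39727783203125, 250.2739715576172), (25.04680633544922, 5.149810314178467), 20.556047439575195) [[ 348.1 -167. ]]
303.5 ((193.2000274658203, 254.40000915527344), (44.72135925292969, 9.838699340820312), 63.43495178222656) [[339.7 127.5]]
305.0 ((146.7672576904297, 222.04312133789062), (17.46375846862793, 20.483808517456055), 23.198589324951172) [[435.9 266.7]]
378.5 ((84.43299102783203, 196.97422790527344), (13.097966194152832, 39.19236373901367), 66.03751373291016) [[513.6 456.7]]
582.0 ((191.51251220703125, 104.27400207519531), (5.757315635681152, 125.06437683105469), 89.0759506225586) [[802.  141.6]]
128.0 ((94.30001068115234, 104.40000915527344), (12.521980285644531, 12.969193458557129), 26.56505012512207) [[806.4 445.3]]
572.0 ((191.9970245361328, 96.31456756591797), (5.692808151245117, 124.06450653076172), 89.0759506225586) [[828.3 140.6]]
559.5 ((192.0075225830078, 88.4588851928711), (5.671369552612305, 124.04890441894531), 89.06080627441406) [[854.4 141.1]]
546.0 ((192.5017547607422, 80.60652160644531), (5.589413166046143, 123.0654296875), 89.06080627441406) [[880.7 140.1]]
546.0 ((192.50405883789062, 72.79161071777344), (5.457806587219238, 123.05756378173828), 89.20427703857422) [[907.1 140.6]]
```

Call:
carry_out(
  motion=[
    [-37,17.5,-5,0,0.5],
    [-37,17.5,-5,0,0.5],
    [-37,17.5,-5,0,0.5],
    [-37,17.5,-5,0,0.5],
    [-37,17.5,-5,0,0.5],
    [-37,17.5,-5,0,0.5],
    [-37,17.5,-5,0,0.5],
    [-37,17.5,-5,0,0.5],
    [-37,17.5,-5,0,0.5],
    [-37,17.5,-5,0,0.5],
    [-37,17.5,-5,0,0.5],
    [-37,17.5,-5,0,0.5],
  ],
)

```text
t: 14.05
eef_pos: [464.2, -224.1, 234.2]
tcp_rot: [3.142, -0.0, 1.186]
ft_force: [0.6, -0.1, 0.7]
opening: 0.501
grip_force: 0.0
```

Call:
carry_out(
  motion=[
    [-37,17.5,-5,0,0.5],
    [-37,17.5,-5,0,0.5],
    [-37,17.5,-5,0,0.5],
    [-37,17.5,0,0,0.5],
    [0,0,0,0,0.5],
    [0,0,0,0,0.5],
    [0,0,0,0,0.5],
  ],
)

```text
t: 14.75
eef_pos: [473.8, -384.9, 248.9]
tcp_rot: [-3.141, -0.0, 1.187]
ft_force: [0.9, 0.1, 0.1]
opening: 0.501
grip_force: 0.0
```

```bash
python3 - <<'E'
from h import *
c=cam('wrist','w5'); np.savez('w5.npz',**c); s=env.state(); print(s['eef_pos'],s['tcp_rot'],s['t'],s['joints'])
for k,a in blobs(c,(35,150,110),(85,255,255),60,5000):
    r=cv2.minAreaRect(k); b=ray(c,cv2.boxPoints(r),6); print(a,np.array(r[0]),b.mean(0),np.linalg.norm(b[1]-b[0]),np.linalg.norm(b[2]-b[1]),np.degrees(np.arctan2(*(b[1]-b[0])[::-1])))
E
```

```text
[ 473.9 -384.7  249.1] [-3.1 -0.   1.2] 14.8 [-0.8  0.4  1.6  0.   1.1 -0.4]
```

View pics/w5.png

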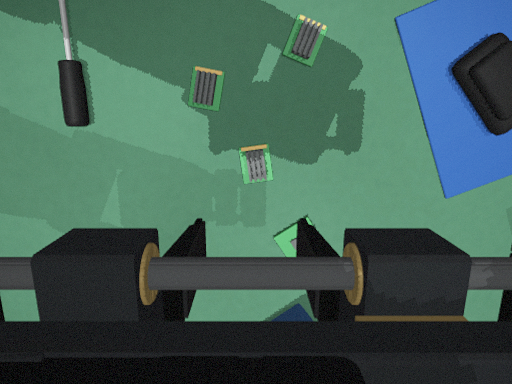

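The modules appear at (207,88), (305,41) and (256,164), each with a yellow strip at its upper end and its long axis nearly vertical in the image. The bare board at (295,237) is not a module.

```bash
cat >> h.py <<'E'
def mods(c,near=None):
    hsv=cv2.cvtColor(c['color'],cv2.COLOR_RGB2HSV).astype(int)
    H,S,V=hsv[...,0],hsv[...,1],hsv[...,2]
    m=((S>150)&(H>15)&(H<72)).astype(np.uint8); m[222:]=0
    m=cv2.morphologyEx(m,cv2.MORPH_CLOSE,np.ones((7,7),np.uint8)); m=cv2.morphologyEx(m,cv2.MORPH_OPEN,np.ones((5,5),np.uint8))
    out=[]
    for k in cv2.findContours(m,cv2.RETR_EXTERNAL,cv2.CHAIN_APPROX_NONE)[0]:
        if cv2.contourArea(k)<300: continue
        w=ray(c,k[:,0],6).astype(np.float32); r=cv2.minAreaRect(w); b=cv2.boxPoints(r)
        e=[b[1]-b[0],b[2]-b[1]]; L=max(e,key=np.linalg.norm); a=np.degrees(np.arctan2(L[1],L[0]))%180
        out.append((np.array(r[0]),sorted(r[1]),a,k[:,0].mean(0)))
    return out
E
python3 - <<'E'
from h import *
c=dict(np.load('w5.npz'))
hsv=cv2.cvtColor(c['color'],cv2.COLOR_RGB2HSV)
for p in[(193,100),(268,160),(289,45),(207,71),(150,100),(100,180),(300,100),(206,90)]: print(p,hsv[p[1],p[0]])
for o in mods(c): print(*o)
E
```

```text
(193, 100) [ 70  36 106]
(268, 160) [ 68 108 206]
(289, 45) [ 68 120 149]
(207, 71) [ 20 117 192]
(150, 100) [ 72  87 162]
(100, 180) [ 74  91 140]
(300, 100) [ 72  96 104]
(206, 90) [ 90  10 101]
```

```bash
python3 - <<'E'
from h import *
c=dict(np.load('w5.npz'))
hsv=cv2.cvtColor(c['color'],cv2.COLOR_RGB2HSV)
print('A row 88',[tuple(map(int,hsv[88,x])) for x in range(184,232,2)])
print('A col 207',[tuple(map(int,hsv[y,207])) for y in range(60,118,2)])
print('C row 164',[tuple(map(int,hsv[164,x])) for x in range(234,280,2)])
E
```

```text
A row 88 [(72, 94, 133), (71, 93, 115), (73, 91, 112), (68, 124, 140), (68, 129, 144), (70, 69, 103), (90, 13, 96), (83, 18, 56), (85, 16, 97), (98, 13, 79), (75, 7, 76), (75, 10, 99), (60, 19, 55), (90, 6, 81), (72, 12, 103), (128, 22, 47), (68, 126, 144), (67, 121, 148), (68, 122, 149), (65, 127, 104), (73, 99, 111), (74, 96, 109), (74, 93, 110), (72, 92, 108)]
A col 207 [(72, 84, 116), (71, 91, 112), (74, 100, 110), (74, 98, 109), (24, 99, 139), (21, 115, 200), (19, 92, 150), (85, 16, 96), (68, 10, 101), (96, 14, 94), (80, 8, 96), (90, 5, 95), (68, 10, 102), (90, 13, 102), (80, 9, 86), (75, 6, 82), (78, 18, 70), (105, 8, 62), (75, 16, 62), (90, 13, 57), (30, 8, 65), (90, 17, 75), (69, 37, 96), (67, 137, 121), (68, 129, 138), (74, 98, 107), (71, 98, 109), (72, 88, 110), (73, 86, 127)]
C row 164 [(74, 89, 154), (73, 88, 159), (74, 95, 156), (73, 92, 130), (68, 106, 209), (68, 112, 194), (68, 118, 192), (105, 7, 152), (60, 4, 129), (98, 7, 149), (90, 9, 135), (80, 12, 126), (86, 12, 153), (72, 15, 86), (85, 11, 138), (79, 19, 149), (68, 124, 162), (68, 106, 207), (68, 102, 212), (74, 91, 145), (73, 90, 153), (72, 87, 156), (73, 89, 157)]
```

```bash
sed -i "s/    m=((S>150).*/    m=((S<55)|((H<=69)\&(S>101))|(H<40)).astype(np.uint8); m[222:]=0/; s/contourArea(k)<300: continue/contourArea(k)<300 or cv2.contourArea(k)>6000: continue/" h.py
sed -i "s/    m=cv2.morphologyEx(m,cv2.MORPH_CLOSE.*/    m=cv2.medianBlur(m,3); m=cv2.morphologyEx(m,cv2.MORPH_CLOSE,np.ones((3,3),np.uint8))/" h.py
python3 - <<'E'
from h import *
c=dict(np.load('w5.npz'))
for o in mods(c): print(*o)
c=cam('top')
E
```

```text
[ 480.3 -381.8] [36.17551040649414, 43.89872360229492] 75.90032 [255.6 163.1]
[ 459.9 -281.3] [36.32311248779297, 44.694427490234375] 57.473484 [205.8  88.2]
[ 767.8 -401.6] [67.02983093261719, 102.25700378417969] 107.2261 [491.   82.7]
[ 580.5 -275.6] [36.353660583496094, 45.48994445800781] 46.43164 [304.4  40.1]
[ 328.8 -201.3] [27.628992080688477, 131.42813110351562] 69.13313 [69.3 64.7]
```

Call:
carry_out(
  motion=[
    [0,0,0,-7.9,0.5],
    [4.5,5.5,40,0,0.5],
    [0,0,45,0,0.5],
    [0,0,45,0,0.5],
    [0,0,45,0,0.5],
    [0,0,35,0,0.5],
    [0,0,18,0,0.5],
    [0,0,5,0,0.5],
    [0,0,0,0,0.5],
    [0,0,0,0,0.5],
  ],
)

```text
t: 15.85
eef_pos: [480.9, -382.9, 17.4]
tcp_rot: [3.14, 0.001, 1.325]
ft_force: [-0.6, -0.1, -0.0]
opening: 0.5
grip_force: 0.0
```

```bash
python3 -c "
from h import *
s=env.state();print(s['t'],s['eef_pos'],s['tcp_rot'],s['ft_force'])"
```

```text
15.85 [ 480.9 -382.9   17.4] [3.1 0.  1.3] [-0.6 -0.1 -0. ]
```

Call:
carry_out(
  motion=[
    [0,0,0,0,1],
    [0,0,0,0,1],
    [0,0,0,0,1],
    [0,0,0,0,1],
    [0,0,0,0,1],
    [0,0,0,0,1],
    [0,0,-10,0,1],
    [0,0,-30,0,1],
    [0,0,-40,0,1],
    [0,0,-20,0,1],
    [0,0,0,0,1],
    [0,0,0,0,1],
  ],
)

```text
t: 17.05
eef_pos: [480.2, -382.6, 116.1]
tcp_rot: [3.141, -0.0, 1.324]
ft_force: [-0.2, -0.1, -0.0]
opening: 0.209
grip_force: 3.0
```

```bash
python3 -c "
from h import *
s=env.state();print(s['t'],s['eef_pos'],s['tcp_rot'],s['opening'],s['grip_force'])
go(620,105,110,np.radians(72.5))"
```

```text
17.05 [ 480.2 -382.6  116.1] [ 3.1 -0.   1.3] 0.20859423241901437 2.998039238154888
turn 3.4 shift [507.1 -13.3   6.1] j6 -0.53
```

Call:
carry_out(
  motion=[
    [0,0,0,3.4,1],
    [0,0,0,0,1],
    [0,0,0,0,1],
    [0,0,0,0,1],
    [0,0,0,0,1],
  ],
)

```text
t: 17.55
eef_pos: [480.3, -382.7, 115.7]
tcp_rot: [-3.141, -0.0, 1.265]
ft_force: [0.2, -0.4, -1.5]
opening: 0.207
grip_force: 30.0
```

```bash
python3 -c "
from h import *
c=cam('wrist','w6')
s=env.state();print(s['t'],s['eef_pos'],s['tcp_rot'],s['opening'],s['grip_force'])
go(620,105,110,np.radians(72.5))"
```

```text
17.6 [ 480.3 -382.7  115.8] [-3.1 -0.   1.3] 0.20713737435851273 29.99754935503006
turn -0.0 shift [507.1 -13.4   5.8] j6 -0.47
```

View pics/w6.png

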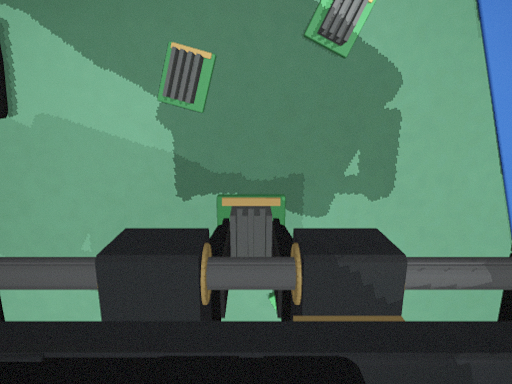

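The module is held square to the gripper, its board's front edge at row 196. The momentary grip slackening seems to have just happened, so I'll check for a slip.

```bash
python3 -c "
from h import *
c=cam('wrist');s=env.state();p=s['eef_pos'];y=s['tcp_rot'][2]
for dx,dz in((22,11),(22,14),(24,11),(22,17),(20,11)):
  q=[p[0]+dx*np.cos(y),p[1]+dx*np.sin(y),p[2]-dz]
  print(dx,dz,[proj(c,[q[0]+w*np.sin(y),q[1]-w*np.cos(y),q[2]]) for w in(-18,18)])
hsv=cv2.cvtColor(c['color'],cv2.COLOR_RGB2HSV)
print([tuple(map(int,hsv[y,235])) for y in range(186,212,1)]); print([tuple(map(int,hsv[200,x])) for x in list(range(210,224))+list(range(280,292))])
"
```

```text
22 11 [array([218.1, 196.9]), array([287.1, 196.9])]
22 14 [array([218.6, 195.5]), array([286.6, 195.5])]
24 11 [array([218. , 193.2]), array([287.2, 193.2])]
22 17 [array([219.2, 194.2]), array([286. , 194.2])]
20 11 [array([218.2, 200.6]), array([287. , 200.6])]
[(76, 96, 101), (74, 99, 100), (74, 87, 105), (72, 93, 102), (72, 87, 103), (72, 103, 102), (74, 94, 122), (72, 95, 148), (69, 108, 120), (69, 155, 94), (65, 120, 113), (38, 101, 126), (19, 124, 168), (20, 123, 178), (20, 115, 180), (20, 116, 178), (20, 119, 178), (20, 119, 180), (20, 123, 183), (19, 123, 168), (21, 55, 79), (90, 33, 62), (100, 12, 62), (90, 13, 61), (70, 13, 61), (50, 12, 63)]
[(73, 89, 158), (73, 92, 158), (73, 89, 161), (74, 86, 160), (72, 84, 160), (74, 91, 160), (71, 99, 137), (68, 130, 122), (68, 138, 129), (68, 130, 133), (68, 134, 133), (62, 103, 134), (21, 116, 172), (20, 119, 180), (37, 100, 138), (66, 123, 131), (68, 138, 129), (68, 127, 149), (68, 124, 150), (68, 121, 112), (73, 90, 102), (73, 95, 102), (72, 89, 106), (73, 95, 102), (71, 91, 104), (73, 86, 110)]
```

Call:
carry_out(
  motion=[
    [42,-1,0,0,1],
    [42,-1,0,0,1],
    [42,-1,0,0,1],
    [42,-1,0,0,1],
    [42,-1,0,0,1],
    [42,-1,0,0,1],
    [42,-1,0,0,1],
    [42,-1,0,0,1],
    [42,-1,0,0,1],
    [42,-1,0,0,1],
    [42,-2,0,0,1],
    [42,-1,0,0,1],
  ],
)

```text
t: 18.85
eef_pos: [620.0, 103.5, 116.2]
tcp_rot: [3.141, -0.0, 1.265]
ft_force: [0.3, -1.2, 0.3]
opening: 0.209
grip_force: 30.0
```

Call:
carry_out(
  motion=[
    [3,0,20,0,1],
    [0,0,30,0,1],
    [0,0,20,0,1],
    [0,0,0,0,1],
    [0,0,0,0,1],
    [0,0,0,0,1],
  ],
)

```text
t: 19.45
eef_pos: [621.4, 104.6, 47.5]
tcp_rot: [3.14, -0.001, 1.265]
ft_force: [0.0, -0.1, -0.4]
opening: 0.209
grip_force: 30.0
```

```bash
python3 -c "
from h import *
c=cam('wrist','w7')
s=env.state();print(s['t'],s['eef_pos'],s['tcp_rot'],s['opening'],s['grip_force'],s['ft_force'])
go(620,104.5,26,np.radians(72.5))
for yl in(22,): print([proj(c,[620+yl*.3+w*.954,105+yl*.954-w*.3,26+8]) for w in (-18,18)])"
```

```text
19.5 [621.3 104.6  47.5] [ 3.1 -0.   1.3] 0.20769311325481918 29.997551143169403 [ 0.6  0.2 -0. ]
turn -0.0 shift [-0.5 -1.2 21.5] j6 0.37
[array([215.7, 195.8]), array([283.7, 195.6])]
```

View pics/w7.png

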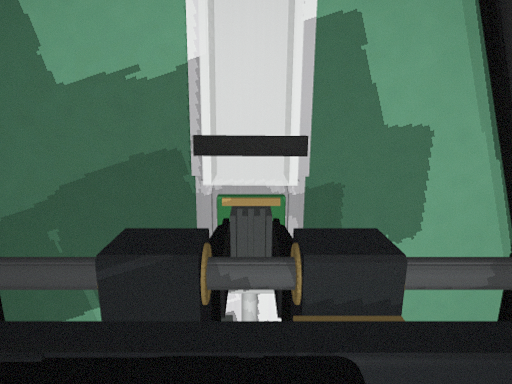

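The module hangs centred over the bay, square to the lane, with the mouth just ahead of it.

Call:
carry_out(
  motion=[
    [0,-1,10,0,1],
    [0,0,6,0,1],
    [0,0,4,0,1],
    [0,0,0,0,1],
    [0,0,0,0,1],
  ],
)

```text
t: 20.0
eef_pos: [619.8, 104.9, 26.0]
tcp_rot: [-3.141, -0.0, 1.265]
ft_force: [-0.8, 0.5, -1.2]
opening: 0.211
grip_force: 30.0
```

Call:
carry_out(
  motion=[
    [0,0,2,0,1],
    [0,0,0,0,1],
    [0,0,0,0,1],
  ],
)

```text
t: 20.3
eef_pos: [619.7, 104.9, 24.2]
tcp_rot: [3.142, -0.0, 1.265]
ft_force: [0.3, 0.1, -0.3]
opening: 0.207
grip_force: 30.0
```

Call:
carry_out(
  motion=[
    [0,0,0,0,0.66],
    [0,0,0,0,0.66],
    [0,0,0,0,0.66],
    [0,0,0,0,0.66],
    [0,0,-15,0,0.66],
    [0,0,-35,0,0.66],
    [0,0,-45,0,0.66],
    [-45,0,0,0,0.66],
    [0,0,0,0,1],
    [0,0,0,0,1],
  ],
)

```text
t: 21.3
eef_pos: [606.2, 61.4, 120.2]
tcp_rot: [3.141, -0.0, 1.263]
ft_force: [-0.1, -0.0, -0.3]
opening: 0.223
grip_force: 0.0
```

```bash
python3 - <<'E'
from h import *
c=cam('wrist'); s=env.state(); print(s['eef_pos'],s['tcp_rot'],s['t'])
cv2.imwrite('pics/w8.png',cv2.resize(c['color'][0:230,150:400,::-1],None,fx=2.4,fy=2.4,interpolation=cv2.INTER_CUBIC))
L=lambda lx,ly:(620+.9537*lx+.3007*ly,105-.3007*lx+.9537*ly)
go(*L(-143,-186),118,np.radians(72.5))
E
```

```text
[606.3  62.  119.7] [ 3.1 -0.   1.3] 21.35
turn -0.1 shift [-140.9 -142.8    1.7] j6 0.30
```

View pics/w8.png

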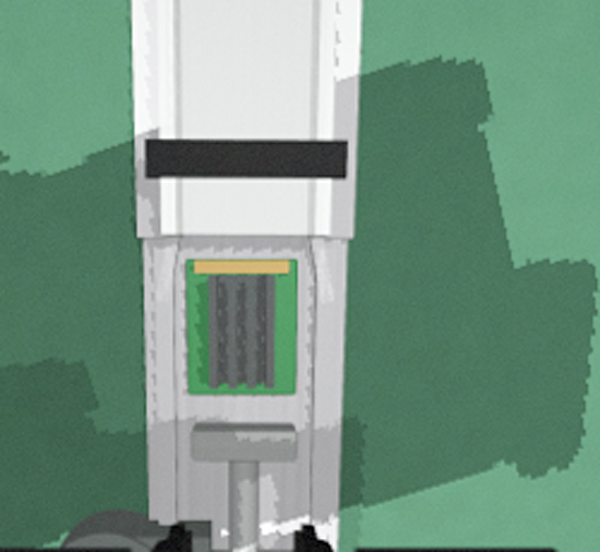

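Module 1 lies flat and square in the bay, centred at crop (242,327). Now the lever, pushed with the closed fingers.

Call:
carry_out(
  motion=[
    [-35,-36,0,0,1],
    [-35,-36,0,0,1],
    [-35,-36,0,0,1],
    [-36,-35,0,0,1],
    [0,0,30,0,1],
    [0,0,32,0,1],
    [0,0,0,0,1],
    [0,0,0,0,1],
  ],
)

```text
t: 22.15
eef_pos: [428.3, -28.5, 57.1]
tcp_rot: [-3.14, 0.0, 1.266]
ft_force: [1.2, 0.4, 1.0]
opening: 0.006
grip_force: 0.0
```

Call:
carry_out(
  motion=[
    [12,0,0,0,1],
    [0,0,0,0,1],
    [0,0,0,0,1],
  ],
)

```text
t: 22.45
eef_pos: [432.4, -17.1, 57.9]
tcp_rot: [3.14, -0.0, 1.266]
ft_force: [0.4, -1.8, 1.6]
opening: 0.002
grip_force: 0.5
```

Call:
carry_out(
  motion=[
    [12,-7.4,0,0,1],
    [12,-5.6,0,0,1],
    [12,-4.2,0,0,1],
    [12,-2.7,0,0,1],
    [0,0,0,0,1],
    [0,0,0,0,1],
  ],
)

```text
t: 23.05
eef_pos: [426.9, 34.3, 57.3]
tcp_rot: [-3.141, 0.0, 1.266]
ft_force: [-3.0, -1.6, 0.8]
opening: 0.004
grip_force: 1.6
```

```bash
python3 - <<'E'
from h import *
c=cam('wrist','w9'); s=env.state(); print(s['eef_pos'],s['tcp_rot'],s['t'],s['ft_force'])
d=s['eef_pos'][:2]-[620,105]; print('loader',d@[.9537,-.3007],d@[.3007,.9537])
E
```

```text
[427.   34.   57.3] [-3.1  0.   1.3] 23.1 [-3.3 -2.   1.7]
loader -162.7738131667668 -125.72258866661716
```

View pics/w9.png

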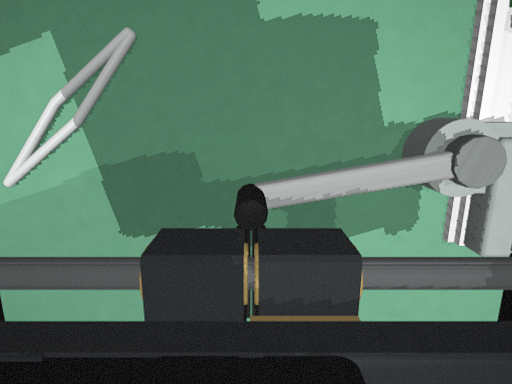

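The knob (250,205) is dead ahead of the fingers and the lever is moving. I'll continue along the arc.

Call:
carry_out(
  motion=[
    [12,-1.6,0,0,1],
    [12,-0.3,0,0,1],
    [12,0.9,0,0,1],
    [12,2.2,0,0,1],
    [12,3.4,0,0,1],
    [12,4.9,0,0,1],
    [0,0,0,0,1],
    [0,0,0,0,1],
  ],
)

```text
t: 23.9
eef_pos: [457.8, 99.5, 57.1]
tcp_rot: [-3.142, 0.0, 1.265]
ft_force: [-2.6, -3.2, -0.9]
opening: 0.005
grip_force: 2.0
```

Call:
carry_out(
  motion=[
    [10,5.4,0,0,1],
    [0,0,0,0,1],
    [0,0,0,0,1],
  ],
)

```text
t: 24.2
eef_pos: [465.8, 107.4, 57.1]
tcp_rot: [3.142, 0.0, 1.265]
ft_force: [-1.5, -3.8, -0.0]
opening: 0.003
grip_force: 2.2
```

```bash
cat >> h.py <<'E'
def lst():
    s=env.state(); d=s['eef_pos'][:2]-[620,105]; f=s['ft_force'][:2]
    print('loader %.1f %.1f z %.1f t %.2f'%(d@[.9537,-.3007],d@[.3007,.9537],s['eef_pos'][2],s['t']),'F',f@[.9537,-.3007],f@[.3007,.9537],s['ft_force'][2])
E
python3 - <<'E'
from h import *
lst(); c=cam('top'); np.savez('t1.npz',**c)
E
```

```text
loader -147.7 -44.1 z 57.1 t 24.20 F -0.2705431768153362 -4.0653218325528115 -0.002358615537810055
```

Call:
carry_out(
  motion=[
    [5,3,0,0,1],
    [3,2,0,0,1],
    [0,0,0,0,1],
    [0,0,0,0,1],
    [0,0,0,0,1],
  ],
)

```text
t: 24.75
eef_pos: [473.1, 113.9, 57.1]
tcp_rot: [-3.141, -0.0, 1.265]
ft_force: [-2.8, -2.5, -0.0]
opening: 0.008
grip_force: 2.1
```

Call:
carry_out(
  motion=[
    [2,1,0,0,1],
    [0,0,0,0,1],
    [0,0,0,0,1],
  ],
)

```text
t: 25.05
eef_pos: [473.9, 114.8, 57.0]
tcp_rot: [-3.14, 0.002, 1.265]
ft_force: [-5.1, -13.2, 2.7]
opening: 0.009
grip_force: 6.9
```

```bash
python3 - <<'E'
from h import *
lst()
E
```

```text
loader -142.3 -34.6 z 57.0 t 25.05 F -0.9293608365758037 -14.108310749405824 2.70949149661927
```

The force jump to 14 N shows the lever is on its stop. I'll retreat along the arc.

Call:
carry_out(
  motion=[
    [-8,-4.5,0,0,1],
    [-12,-6.5,0,0,1],
    [-12,-4.5,0,0,1],
    [-12,-3,0,0,1],
    [-12,-1.5,0,0,1],
    [-12,-0.5,0,0,1],
    [-12,1,0,0,1],
    [-12,2,0,0,1],
    [-12,3,0,0,1],
    [-12,5,0,0,1],
    [-12,6,0,0,1],
    [-14,8,0,0,1],
  ],
)

```text
t: 26.25
eef_pos: [436.5, -22.1, 57.1]
tcp_rot: [-3.141, -0.0, 1.265]
ft_force: [-0.3, 0.2, -0.1]
opening: 0.002
grip_force: 0.0
```

Call:
carry_out(
  motion=[
    [-18,0,0,0,1],
    [0,0,-45,0,1],
    [0,0,-15,0,0.5],
    [-39,19,-10,0,0.5],
    [-39,19,-10,0,0.5],
    [-39,19,-10,0,0.5],
    [-39,19,-10,0,0.5],
    [-39,19,-10,0,0.5],
    [-39,19,-10,0,0.5],
    [-39,19,-10,0,0.5],
    [-39,19,-10,0,0.5],
    [0,0,0,0,0.5],
  ],
)

```text
t: 27.45
eef_pos: [481.9, -387.0, 197.8]
tcp_rot: [3.139, 0.002, 1.262]
ft_force: [-0.8, -0.3, 0.1]
opening: 0.501
grip_force: 0.0
```

Call:
carry_out(
  motion=[
    [0,0,0,0,0.5],
    [0,0,0,0,0.5],
  ],
)

```text
t: 27.65
eef_pos: [481.4, -380.9, 196.6]
tcp_rot: [-3.14, -0.001, 1.265]
ft_force: [-0.5, 0.2, 1.0]
opening: 0.499
grip_force: 0.0
```

```bash
python3 - <<'E'
from h import *
lst()
c=cam('wrist'); t=cam('top')
s=env.state(); print(s['eef_pos'],np.degrees(s['tcp_rot'][2]))
M=mods(c)
for o in M: print(*o)
for o in M:
    if abs(o[1][0]-36)<3 and abs(o[1][1]-44)<3: go(*o[0],16,np.radians(o[2]))
a=cv2.resize(c['color'],(400,300)); b=cv2.resize(t['color'][120:240,120:260],(350,300),interpolation=cv2.INTER_CUBIC)
cv2.imwrite('pics/x1.png',np.hstack([a,b])[:,:,::-1])
E
```

```text
loader 13.9 -505.1 z 196.6 t 27.65 F -0.535852768982001 -0.006012229682638476 0.9895684012423964
[ 481.7 -380.6  196.9] 72.5222770745754
[ 734.8 -391.2] [28.133434295654297, 80.5396957397461] 82.43945 [502.6 105.1]
[ 459.9 -281.3] [36.27336120605469, 44.37938690185547] 57.373676 [200.7  87.2]
[ 580.5 -275.6] [36.273868560791016, 45.63848876953125] 46.903603 [317.4  41.6]
[ 323.7 -212.6] [28.673315048217773, 108.16325378417969] 69.202614 [44.5 61.5]
turn 15.1 shift [ 71.9 -71.9 180.9] j6 -0.47
turn 25.6 shift [144.1   0.4 180.9] j6 -0.47
```

View pics/x1.png

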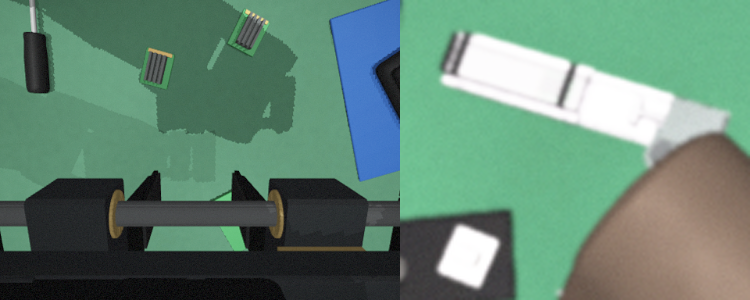

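Bay empty and modules A and B unmoved. Next, module A.

Call:
carry_out(
  motion=[
    [0,0,0,8,0.5],
    [0,0,0,7,0.5],
    [24,-24,20,0,0.5],
    [24,-24,20,0,0.5],
    [24,-24,20,0,0.5],
    [0,0,45,0,0.5],
    [0,0,40,0,0.5],
    [0,0,25,0,0.5],
    [0,0,10,0,0.5],
    [0,0,0,0,0.5],
    [0,0,0,0,0.5],
  ],
)

```text
t: 28.85
eef_pos: [460.4, -282.2, 18.1]
tcp_rot: [3.14, 0.0, 1.003]
ft_force: [0.2, -0.9, 0.4]
opening: 0.496
grip_force: 0.0
```

```bash
python3 -c "
from h import *
go(459.9,-281.3,16,np.radians(57.4)); s=env.state(); print(s['eef_pos'],s['ft_force'])"
```

```text
turn 0.1 shift [ 0.5 -0.9  2.1] j6 -0.11
[ 460.4 -282.2   18.1] [ 0.2 -0.9  0.4]
```

Call:
carry_out(
  motion=[
    [0,0,0,0,1],
    [0,0,0,0,1],
    [0,0,0,0,1],
    [0,0,0,0,1],
    [0,0,0,0,1],
    [0,0,0,0,1],
    [0,0,-10,0,1],
    [0,0,-30,0,1],
    [0,0,-40,0,1],
    [0,0,-20,0,1],
    [0,0,0,-7.6,1],
    [0,0,0,-7.6,1],
  ],
)

```text
t: 30.05
eef_pos: [460.0, -282.2, 118.5]
tcp_rot: [3.14, 0.001, 1.273]
ft_force: [-0.4, 0.4, -1.0]
opening: 0.206
grip_force: 30.0
```

```bash
python3 -c "
from h import *
s=env.state();print(s['t'],s['eef_pos'],s['opening'],s['grip_force'])
go(620,104.5,116,np.radians(72.5))"
```

```text
30.05 [ 460.  -282.2  118.5] 0.2060581749288712 29.999805092811584
turn 0.5 shift [416.9  36.3   2.5] j6 -0.38
```

Call:
carry_out(
  motion=[
    [42,4,0,0,1],
    [42,4,0,0,1],
    [42,4,0,0,1],
    [42,4,0,0,1],
    [42,4,0,0,1],
    [42,4,0,0,1],
    [42,4,0,0,1],
    [42,4,0,0,1],
    [42,3,0,0,1],
    [38,1,0,0,1],
  ],
)

```text
t: 31.05
eef_pos: [618.6, 106.2, 117.7]
tcp_rot: [3.141, -0.0, 1.269]
ft_force: [0.6, -0.3, -0.3]
opening: 0.205
grip_force: 30.0
```

Call:
carry_out(
  motion=[
    [0,0,20,0,1],
    [0,0,30,0,1],
    [0,0,20,0,1],
    [0,0,0,0,1],
    [0,0,0,0,1],
    [0,0,0,0,1],
  ],
)

```text
t: 31.65
eef_pos: [618.8, 104.2, 48.6]
tcp_rot: [3.14, -0.001, 1.268]
ft_force: [-1.0, 0.7, -1.3]
opening: 0.207
grip_force: 30.0
```

```bash
python3 -c "
from h import *
c=cam('wrist','w10');lst()
s=env.state();print(s['opening'],s['grip_force'])
go(620,104.5,24,np.radians(72.5))
hsv=cv2.cvtColor(c['color'],cv2.COLOR_RGB2HSV)
m=cv2.inRange(hsv,(14,90,100),(30,255,255)); m[:150]=0;m[225:]=0; print('strip',cv2.boundingRect(m))
b=c['color'][0:150,180:330]; cv2.imwrite('pics/w10c.png',cv2.resize(b[:,:,::-1],None,fx=3,fy=3))"
```

```text
loader -0.9 -1.1 z 48.6 t 31.70 F 1.2906405294799583 -0.593063332002425 -1.296820446329453
0.2085874019482963 29.99990075826645
turn 0.2 shift [ 0.7  1.  24.6] j6 0.36
strip (222, 197, 58, 9)
```

View pics/w10.png

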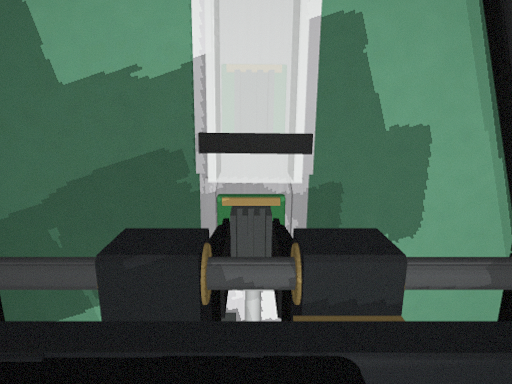

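Module 1 is visible through the tube wall at about (255,95), and module 2 hangs centred over the bay. I'll lower, release and go to the lever.

Call:
carry_out(
  motion=[
    [0.5,1,10,0,1],
    [0,0,8,0,1],
    [0,0,6,0,1],
    [0,0,0,0,1],
    [0,0,0,0,1],
    [0,0,0,0,0.66],
    [0,0,0,0,0.66],
    [0,0,0,0,0.66],
    [0,0,0,0,0.66],
    [0,0,-15,0,0.66],
    [0,0,-35,0,0.66],
    [0,0,-44,0,0.66],
  ],
)

```text
t: 32.9
eef_pos: [618.5, 104.3, 117.9]
tcp_rot: [-3.139, 0.001, 1.268]
ft_force: [0.3, 0.9, 0.9]
opening: 0.341
grip_force: 0.0
```

Call:
carry_out(
  motion=[
    [-45,0,0,0,1],
    [0,0,0,0,1],
    [0,0,0,0,1],
  ],
)

```text
t: 33.2
eef_pos: [605.9, 60.9, 118.2]
tcp_rot: [3.141, -0.0, 1.267]
ft_force: [0.2, 1.6, 0.2]
opening: 0.143
grip_force: 0.0
```

```bash
python3 - <<'E'
from h import *
lst(); c=cam('wrist')
cv2.imwrite('pics/w11.png',c['color'][0:230,150:400,::-1])
hsv=cv2.cvtColor(c['color'],cv2.COLOR_RGB2HSV)
for n,m in(('strip',cv2.inRange(hsv,(14,90,100),(30,255,255))),('green',cv2.inRange(hsv,(60,105,60),(70,255,255)))):
    m[:90]=0;m[200:]=0;m[:,:205]=0;m[:,295:]=0
    k=max(cv2.findContours(m,0,2)[0],key=cv2.contourArea); w=ray(c,k[:,0],12).astype(np.float32)-[620,105]; w=w@np.array([[.9537,.3007],[-.3007,.9537]]); print(n,w.min(0),w.max(0))
go(620+.9537*-143+.3007*-186,105+.3007*143-.9537*186,57,np.radians(72.5))
E
```

```text
loader -0.2 -46.3 z 118.2 t 33.20 F -0.25030754064504646 1.5597833391215565 0.15264606774733674
strip [-16.9  18. ] [12.9 21. ]
green [-19.2 -21.2] [15.9 21. ]
turn 0.1 shift [-140.3 -142.8   60.7] j6 0.30
```

Module 2 lies in the bay within 2 mm of centre, so I'll run the lever again.

Call:
carry_out(
  motion=[
    [-35,-36,0,0,1],
    [-35,-36,0,0,1],
    [-35,-36,0,0,1],
    [-35,-35,0,0,1],
    [0,0,30,0,1],
    [0,0,31,0,1],
    [0,0,0,0,1],
    [12,0,0,0,1],
    [0,0,0,0,1],
  ],
)

```text
t: 34.15
eef_pos: [432.5, -16.6, 56.9]
tcp_rot: [3.141, -0.0, 1.27]
ft_force: [-0.8, -1.2, -1.4]
opening: 0.005
grip_force: 0.7
```

Call:
carry_out(
  motion=[
    [12,-7.4,0,0,1],
    [12,-5.6,0,0,1],
    [12,-4.2,0,0,1],
    [12,-2.7,0,0,1],
    [12,-1.6,0,0,1],
    [12,-0.3,0,0,1],
    [12,0.9,0,0,1],
    [12,2.2,0,0,1],
    [12,3.4,0,0,1],
    [12,4.9,0,0,1],
    [10,5.4,0,0,1],
    [0,0,0,0,1],
  ],
)

```text
t: 35.35
eef_pos: [466.2, 108.9, 57.0]
tcp_rot: [3.141, -0.0, 1.27]
ft_force: [-2.8, -3.4, 2.4]
opening: 0.006
grip_force: 1.9
```

Call:
carry_out(
  motion=[
    [5,3,0,0,1],
    [3,2,0,0,1],
    [0,0,0,0,1],
    [0,0,0,0,1],
  ],
)

```text
t: 35.75
eef_pos: [472.8, 113.8, 56.5]
tcp_rot: [3.141, -0.0, 1.268]
ft_force: [-2.4, -3.5, 2.9]
opening: 0.004
grip_force: 2.1
```

```bash
python3 - <<'E'
from h import *
lst()
E
```

```text
loader -143.0 -35.9 z 56.5 t 35.75 F -1.2580881861845927 -4.097775426274625 2.8741187888403616
```

Call:
carry_out(
  motion=[
    [2,1,0,0,1],
    [0,0,0,0,1],
    [0,0,0,0,1],
  ],
)

```text
t: 36.05
eef_pos: [473.6, 114.7, 56.4]
tcp_rot: [-3.14, 0.001, 1.268]
ft_force: [-6.3, -10.2, 6.7]
opening: 0.004
grip_force: 6.1
```

```bash
python3 - <<'E'
from h import *
lst()
E
```

```text
loader -142.5 -34.8 z 56.4 t 36.05 F -2.950269818018515 -11.657736290233451 6.669062799994661
```

On the stop again. I'll retreat and look for the third module.

Call:
carry_out(
  motion=[
    [-8,-4.5,0,0,1],
    [-12,-6.5,0,0,1],
    [-12,-4.5,0,0,1],
    [-12,-3,0,0,1],
    [-12,-1.5,0,0,1],
    [-12,-0.5,0,0,1],
    [-12,1,0,0,1],
    [-12,2,0,0,1],
    [-12,3,0,0,1],
    [-12,5,0,0,1],
    [-12,6,0,0,1],
    [-14,8,0,0,1],
  ],
)

```text
t: 37.25
eef_pos: [436.6, -22.4, 56.1]
tcp_rot: [-3.141, -0.0, 1.268]
ft_force: [0.1, 0.9, 0.8]
opening: 0.004
grip_force: 0.0
```

Call:
carry_out(
  motion=[
    [-18,0,0,0,1],
    [0,0,-45,0,1],
    [0,0,-15,0,0.5],
    [-36,25,-10,0,0.5],
    [-36,25,-10,0,0.5],
    [-36,25,-10,0,0.5],
    [-36,25,-10,0,0.5],
    [-36,25,-10,0,0.5],
    [-36,25,-10,0,0.5],
    [-36,25,-10,0,0.5],
    [-36,25,-10,0,0.5],
    [0,0,0,0,0.5],
  ],
)

```text
t: 38.45
eef_pos: [536.7, -378.5, 196.6]
tcp_rot: [3.139, 0.001, 1.265]
ft_force: [-0.8, 0.6, -0.7]
opening: 0.499
grip_force: 0.0
```

Call:
carry_out(
  motion=[
    [0,0,0,0,0.5],
    [0,0,0,0,0.5],
  ],
)

```text
t: 38.65
eef_pos: [535.6, -372.4, 195.6]
tcp_rot: [-3.14, -0.001, 1.268]
ft_force: [0.1, 0.9, -0.1]
opening: 0.5
grip_force: 0.0
```

```bash
python3 - <<'E'
from h import *
c=cam('wrist')
s=env.state(); print(s['eef_pos'],np.degrees(s['tcp_rot'][2]))
for o in mods(c):
    print(*o)
    if abs(o[1][0]-36)<3 and abs(o[1][1]-44)<3: go(*o[0],16,np.radians(o[2]))
E
```

```text
[ 535.8 -372.2  195.8] 72.70337342426616
[ 324.4 -234.4] [16.049833297729492, 70.58377075195312] 63.041626 [  6.2 107.9]
[ 580.7 -275.7] [36.47745132446289, 44.81089782714844] 45.932796 [266.2  68.7]
turn 26.8 shift [100.5 -34.9 179.8] j6 -0.41
```

Call:
carry_out(
  motion=[
    [0,0,0,8,0.5],
    [0,0,0,8,0.5],
    [0,0,0,8,0.5],
    [0,0,0,2.5,0.5],
    [34,-12,20,0,0.5],
    [33,-12,20,0,0.5],
    [33,-11,20,0,0.5],
    [0,0,45,0,0.5],
    [0,0,40,0,0.5],
    [0,0,25,0,0.5],
    [0,0,8.5,0,0.5],
    [0,0,0,0,0.5],
  ],
)

```text
t: 39.9
eef_pos: [579.9, -276.0, 17.1]
tcp_rot: [-3.14, 0.0, 0.807]
ft_force: [0.7, -0.7, -0.1]
opening: 0.498
grip_force: 0.0
```

```bash
python3 -c "
from h import *
go(580.7,-275.7,16.5,np.radians(46.2)); s=env.state(); print(s['eef_pos'],s['ft_force'])"
```

```text
turn 0.0 shift [0.7 0.4 0.6] j6 0.22
[ 579.9 -276.    17.1] [ 0.7 -0.7 -0.1]
```

Call:
carry_out(
  motion=[
    [0,0,0,0,1],
    [0,0,0,0,1],
    [0,0,0,0,1],
    [0,0,0,0,1],
    [0,0,0,0,1],
    [0,0,0,0,1],
    [0,0,-10,0,1],
    [0,0,-30,0,1],
    [0,0,-40,0,1],
    [0,0,-20,0,1],
    [0,0,0,0,1],
    [0,0,0,0,1],
  ],
)

```text
t: 41.1
eef_pos: [580.0, -276.6, 117.7]
tcp_rot: [3.141, -0.0, 0.806]
ft_force: [0.2, 0.4, -1.0]
opening: 0.21
grip_force: 30.0
```

Call:
carry_out(
  motion=[
    [0,0,0,-8,1],
    [0,0,0,-8,1],
    [0,0,0,-8,1],
    [0,0,0,-2.5,1],
    [0,0,0,0,1],
    [0,0,0,0,1],
  ],
)

```text
t: 41.7
eef_pos: [579.8, -276.5, 116.5]
tcp_rot: [-3.14, -0.001, 1.267]
ft_force: [-0.1, -0.4, -0.7]
opening: 0.206
grip_force: 30.0
```

```bash
python3 -c "
from h import *
s=env.state();print(s['t'],s['eef_pos'],s['opening'],s['grip_force'])
go(620,104.5,116,np.radians(72.5))"
```

```text
41.7 [ 579.8 -276.5  116.5] 0.20638860998845562 29.999482333660126
turn 0.1 shift [375.4 -76.3   0.5] j6 -0.24
```

Call:
carry_out(
  motion=[
    [42,-8.5,0,0,1],
    [42,-8.5,0,0,1],
    [42,-8.5,0,0,1],
    [42,-8.5,0,0,1],
    [42,-8.5,0,0,1],
    [42,-8.5,0,0,1],
    [42,-8.5,0,0,1],
    [42,-8.5,0,0,1],
    [39,-8.3,0,0,1],
    [0,0,0,0,1],
  ],
)

```text
t: 42.7
eef_pos: [618.9, 108.3, 117.1]
tcp_rot: [-3.141, -0.001, 1.271]
ft_force: [0.1, 0.3, -0.4]
opening: 0.209
grip_force: 30.0
```

Call:
carry_out(
  motion=[
    [0,0,20,0,1],
    [0,0,30,0,1],
    [0,0,18,0,1],
    [0,0,0,0,1],
    [0,0,0,0,1],
    [0,0,0,0,1],
  ],
)

```text
t: 43.3
eef_pos: [619.7, 103.8, 50.7]
tcp_rot: [3.14, -0.001, 1.268]
ft_force: [-0.4, -0.0, -0.4]
opening: 0.207
grip_force: 30.0
```

```bash
python3 -c "
from h import *
c=cam('wrist');lst()
s=env.state();print(s['opening'],s['grip_force'])
go(620,105,24,np.radians(72.5))
hsv=cv2.cvtColor(c['color'],cv2.COLOR_RGB2HSV)
m=cv2.inRange(hsv,(14,90,100),(30,255,255)); m[:150]=0;m[225:]=0; print('strip',cv2.boundingRect(m))
m=cv2.inRange(hsv,(14,25,100),(32,255,255)); m[150:]=0;m[:,:215]=0;m[:,300:]=0
for k in cv2.findContours(m,0,2)[0]:
  if cv2.contourArea(k)>30: print('in tube',cv2.boundingRect(k))"
```

```text
loader 0.0 -1.2 z 50.8 t 43.35 F -0.08945097369575877 -0.2715424687179601 -0.5172353085512577
0.20692410150346277 29.999510943889618
turn 0.1 shift [ 1.2 -0.  26.8] j6 0.36
strip (222, 196, 58, 9)
```

Call:
carry_out(
  motion=[
    [1,0,12,0,1],
    [0,0,8,0,1],
    [0,0,6,0,1],
    [0,0,0,0,1],
    [0,0,0,0,1],
    [0,0,0,0,0.66],
    [0,0,0,0,0.66],
    [0,0,0,0,0.66],
    [0,0,0,0,0.66],
    [0,0,-15,0,0.66],
    [0,0,-35,0,0.66],
    [0,0,-44,0,0.66],
  ],
)

```text
t: 44.55
eef_pos: [618.7, 104.9, 118.4]
tcp_rot: [-3.139, 0.001, 1.268]
ft_force: [0.7, -0.7, 0.3]
opening: 0.338
grip_force: 0.0
```

Call:
carry_out(
  motion=[
    [-45,0,0,0,1],
    [0,0,0,0,1],
    [0,0,0,0,1],
  ],
)

```text
t: 44.85
eef_pos: [606.0, 61.4, 118.7]
tcp_rot: [3.141, -0.0, 1.267]
ft_force: [-0.0, -0.6, 0.5]
opening: 0.144
grip_force: 0.0
```

```bash
python3 - <<'E'
from h import *
lst(); c=cam('wrist')
cv2.imwrite('pics/w12.png',c['color'][0:230,150:400,::-1])
hsv=cv2.cvtColor(c['color'],cv2.COLOR_RGB2HSV)
for n,m in(('strip',cv2.inRange(hsv,(14,90,100),(30,255,255))),('green',cv2.inRange(hsv,(60,105,60),(70,255,255)))):
    m[:90]=0;m[200:]=0;m[:,:205]=0;m[:,295:]=0
    k=max(cv2.findContours(m,0,2)[0],key=cv2.contourArea); w=ray(c,k[:,0],12).astype(np.float32)-[620,105]; w=w@np.array([[.9537,.3007],[-.3007,.9537]]); print(n,w.min(0),w.max(0))
go(620+.9537*-143+.3007*-186,105+.3007*143-.9537*186,57,np.radians(72.5))
E
```

```text
loader -0.2 -45.8 z 118.7 t 44.85 F 0.19124055018467379 -0.616861021343144 0.45317713711832436
strip [-16.9  18.5] [12.9 22.2]
green [-19.3 -19.9] [15.8 22.3]
turn 0.1 shift [-140.8 -142.7   61.2] j6 0.30
```

Call:
carry_out(
  motion=[
    [-35,-36,0,0,1],
    [-35,-36,0,0,1],
    [-35,-36,0,0,1],
    [-36,-35,0,0,1],
    [0,0,30,0,1],
    [0,0,31,0,1],
    [0,0,0,0,1],
    [12,0,0,0,1],
    [0,0,0,0,1],
  ],
)

```text
t: 45.8
eef_pos: [432.6, -16.9, 57.5]
tcp_rot: [3.141, -0.0, 1.27]
ft_force: [-0.1, -0.6, -0.7]
opening: 0.003
grip_force: 0.6
```

Call:
carry_out(
  motion=[
    [12,-7.4,0,0,1],
    [12,-5.6,0,0,1],
    [12,-4.2,0,0,1],
    [12,-2.7,0,0,1],
    [12,-1.6,0,0,1],
    [12,-0.3,0,0,1],
    [12,0.9,0,0,1],
    [12,2.2,0,0,1],
    [12,3.4,0,0,1],
    [12,4.9,0,0,1],
    [10,5.4,0,0,1],
    [0,0,0,0,1],
  ],
)

```text
t: 47.0
eef_pos: [466.2, 108.5, 57.5]
tcp_rot: [3.141, -0.0, 1.27]
ft_force: [-2.6, -3.9, 2.7]
opening: 0.003
grip_force: 1.8
```

Call:
carry_out(
  motion=[
    [5,3,0,0,1],
    [3,2,0,0,1],
    [0,0,0,0,1],
    [2,1,0,0,1],
    [0,0,0,0,1],
    [0,0,0,0,1],
  ],
)

```text
t: 47.6
eef_pos: [473.5, 114.5, 57.1]
tcp_rot: [-3.141, 0.001, 1.269]
ft_force: [-5.7, -9.1, 5.9]
opening: 0.005
grip_force: 5.0
```

```bash
python3 - <<'E'
from h import *
lst()
E
```

```text
loader -142.6 -34.9 z 57.1 t 47.60 F -2.670748625321828 -10.367321772602729 5.8626439154854415
```

Call:
carry_out(
  motion=[
    [-8,-4.5,0,0,1],
    [-12,-6.5,0,0,1],
    [-12,-4.5,0,0,1],
    [-12,-3,0,0,1],
    [-12,-1.5,0,0,1],
    [-12,-0.5,0,0,1],
    [-12,1,0,0,1],
    [-12,2,0,0,1],
    [-12,3,0,0,1],
    [-12,5,0,0,1],
    [-12,6,0,0,1],
    [-14,8,0,0,1],
  ],
)

```text
t: 48.8
eef_pos: [436.6, -22.7, 56.6]
tcp_rot: [-3.141, -0.0, 1.268]
ft_force: [0.6, 0.3, -0.1]
opening: 0.004
grip_force: 0.0
```

Call:
carry_out(
  motion=[
    [-18,0,0,0,1],
    [0,0,-45,0,1],
    [0,0,-50,0,0.5],
    [38,-13,0,0,0.5],
    [38,-13,0,0,0.5],
    [38,-13,0,0,0.5],
    [38,-13,0,0,0.5],
    [38,-13,0,0,0.5],
    [30,-13,0,0,0.5],
    [0,0,0,0,0.5],
    [0,0,0,0,0.5],
    [0,0,0,0,0.5],
  ],
)

```text
t: 50.0
eef_pos: [422.4, 193.4, 151.6]
tcp_rot: [-3.141, 0.0, 1.268]
ft_force: [0.6, -0.6, 0.1]
opening: 0.498
grip_force: 0.0
```

```bash
python3 - <<'E'
from h import *
s=env.state(); print(s['eef_pos'],s['tcp_rot']); c=cam('wrist'); t=cam('top')
b=cv2.resize(t['color'][110:240,90:260],(392,300),interpolation=cv2.INTER_CUBIC)
cv2.imwrite('pics/x2.png',np.hstack([cv2.resize(c['color'],(400,300)),b])[:,:,::-1])
m=cv2.inRange(cv2.cvtColor(c['color'],cv2.COLOR_RGB2HSV),(0,0,110),(180,60,255)); m[225:]=0
for k in cv2.findContours(m,0,1)[0]:
    if cv2.contourArea(k)>500: w=ray(c,k[:,0],12).astype(np.float32); r=cv2.minAreaRect(w); print(r, cv2.boundingRect(k))
go(436.4,268,120,1.186)
E
```

```text
[422.4 193.4 151.6] [-3.1  0.   1.3]
((436.1388854980469, 269.1872863769531), (52.522369384765625, 58.51774978637695), 67.79297637939453) (205, 63, 73, 70)
((637.7811279296875, 186.78607177734375), (187.6230926513672, 64.44983673095703), 72.61591339111328) (442, 0, 70, 225)
turn 4.6 shift [ 74.5 -15.1  31.6] j6 0.59
```

View pics/x2.png

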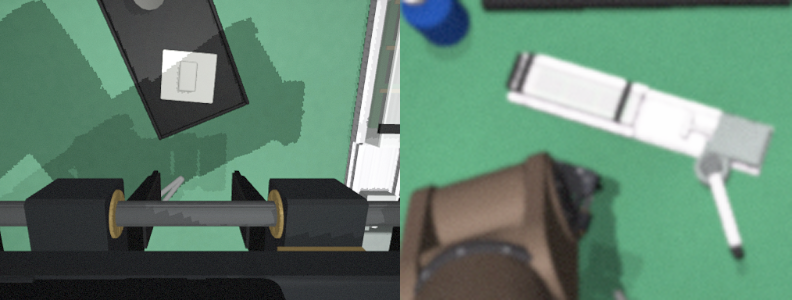

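The bay is empty and the lever is back at rest. The cover lies at (436,269) in the tray, as left. Next I'll grasp it.

Call:
carry_out(
  motion=[
    [0,0,0,4.6,0.5],
    [38,-7.5,0,0,0.5],
    [37,-7.5,20,0,0.5],
    [0,0,40,0,0.5],
    [0,0,40,0,0.5],
    [0,0,20,0,0.5],
    [0,0,8,0,0.5],
    [0,0,0,0,0.5],
    [0,0,0,0,0.5],
  ],
)

```text
t: 51.0
eef_pos: [436.9, 269.4, 24.6]
tcp_rot: [3.141, -0.001, 1.187]
ft_force: [-1.4, -0.1, 0.0]
opening: 0.499
grip_force: 0.0
```

Call:
carry_out(
  motion=[
    [0,0,0,0,1],
    [0,0,0,0,1],
    [0,0,0,0,1],
    [0,0,0,0,1],
    [0,0,0,0,1],
    [0,0,0,0,1],
    [0,0,-5,0,1],
    [0,0,-20,0,1],
    [0,0,-40,0,1],
    [0,0,-27,0,1],
    [0,0,0,-4.6,1],
    [0,0,0,0,1],
  ],
)

```text
t: 52.2
eef_pos: [436.4, 269.6, 116.5]
tcp_rot: [3.141, -0.001, 1.27]
ft_force: [-0.3, 0.9, -1.3]
opening: 0.183
grip_force: 30.0
```

```bash
python3 -c "
from h import *
s=env.state();print(s['t'],s['eef_pos'],s['tcp_rot'],s['opening'],s['grip_force'])
go(620,105,116,np.radians(72.5))"
```

```text
52.2 [436.4 269.6 116.5] [ 3.1 -0.   1.3] 0.18347832177050954 29.999109506607056
turn 0.2 shift [-101.8  224.7    0.5] j6 0.73
```

Call:
carry_out(
  motion=[
    [-17,37.5,0,0,1],
    [-17,37.5,0,0,1],
    [-17,37.5,0,0,1],
    [-17,37.5,0,0,1],
    [-17,37.5,0,0,1],
    [-17,37,0,0,1],
    [0,0,30,0.2,1],
    [0,0,35,0,1],
    [0,0,0,0,1],
    [0,0,0,0,1],
    [0,0,0,0,1],
  ],
)

```text
t: 53.3
eef_pos: [620.7, 105.6, 52.0]
tcp_rot: [3.14, -0.001, 1.265]
ft_force: [0.4, 0.3, -0.4]
opening: 0.187
grip_force: 30.0
```

```bash
python3 -c "
from h import *
c=cam('wrist','w13');lst();s=env.state();print(np.degrees(s['tcp_rot']),s['opening'],s['grip_force'])
go(620,105,28.6,np.radians(72.5))
hsv=cv2.cvtColor(c['color'],cv2.COLOR_RGB2HSV)
y=s['tcp_rot'][2];p=s['eef_pos']
# expected plate front corners (plate top 12.6 below TCP, 26 ahead, +-29)
print([proj(c,[p[0]+26*np.cos(y)+w*np.sin(y),p[1]+26*np.sin(y)-w*np.cos(y),p[2]-12.6]) for w in(-29,29)])"
```

```text
loader 0.6 0.8 z 52.3 t 53.35 F 0.4753920535709836 -0.0582497990531792 -0.5514291872712013
[179.9  -0.   72.5] 0.18733747331753248 29.999898970127106
turn -0.0 shift [-0.8 -0.6 23.7] j6 0.37
[array([197.2, 188.7]), array([308. , 188.6])]
```

View pics/w13.png

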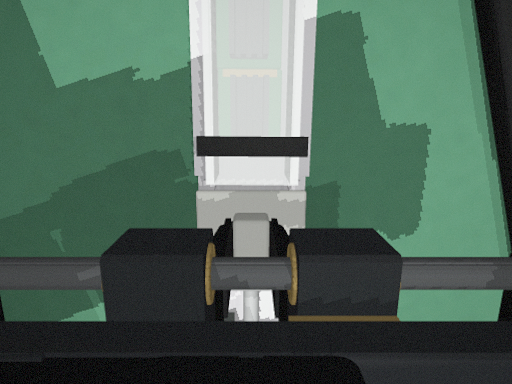

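The cover is square and centred over the bay (plate edge at cols 197–306, row 190), and modules are visible inside the tube. I'll lower it.

Call:
carry_out(
  motion=[
    [0,-0.6,10,0,1],
    [0,0,8,0,1],
    [0,0,4,0,1],
    [0,0,0,0,1],
    [0,0,0,0,1],
  ],
)

```text
t: 53.85
eef_pos: [619.6, 105.5, 28.4]
tcp_rot: [-3.141, 0.0, 1.265]
ft_force: [0.2, 0.3, -0.6]
opening: 0.187
grip_force: 30.0
```

```bash
python3 -c "
from h import *
lst()"
```

```text
loader -0.6 0.3 z 28.4 t 53.85 F 0.05199490744500324 0.3683349605340049 -0.5638139866602407
```

Call:
carry_out(
  motion=[
    [0,0,1,0,1],
    [0,0,0,0,1],
    [0,0,0,0,1],
  ],
)

```text
t: 54.15
eef_pos: [619.7, 105.5, 27.9]
tcp_rot: [3.141, -0.0, 1.265]
ft_force: [-0.1, 1.3, 4.6]
opening: 0.188
grip_force: 30.0
```

Call:
carry_out(
  motion=[
    [0,0,0,0,0.62],
    [0,0,0,0,0.62],
    [0,0,0,0,0.62],
    [0,0,0,0,0.62],
    [0,0,0,0,0.62],
    [0,0,-15,0,0.62],
    [0,0,-35,0,0.62],
    [0,0,-45,0,0.62],
    [-45,0,-25,0,0.62],
    [0,0,0,0,0.62],
    [0,0,0,0,0.62],
  ],
)

```text
t: 55.25
eef_pos: [606.6, 63.2, 148.5]
tcp_rot: [3.14, -0.001, 1.263]
ft_force: [0.2, 0.5, -0.9]
opening: 0.382
grip_force: 0.0
```

```bash
python3 - <<'E'
from h import *
lst(); c=cam('wrist'); t=cam('top')
a=cv2.resize(c['color'][0:230,120:400],(420,345)); b=cv2.resize(t['color'][110:260,80:260],(378,315),interpolation=cv2.INTER_CUBIC); b=cv2.copyMakeBorder(b,0,30,0,0,0)
cv2.imwrite('pics/x3.png',np.hstack([a,b])[:,:,::-1])
E
```

```text
loader -0.2 -43.9 z 148.5 t 55.25 F 0.04050954299033101 0.576975876569076 -0.8812852478321005
```

View pics/x3.png

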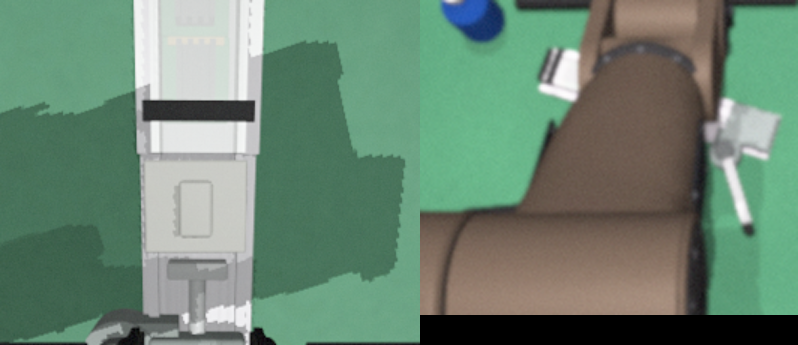

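The cover sits square over the empty bay, at crop (196,205), and the lever is at rest. Handing in.

```bash
python3 -c "
from h import *
print(env.job_done())"
```

```text
the job is handed in; nothing more can be done
None
```

The job is handed in at about 55 s: the jar stands in the tray, all three modules are in the tube and the cover is back squarely over the empty bay; the hand-in gave no verdict, and I viewed 17 pictures, over the limit of 14.

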